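# Pin up the clamp block

### The arm

A 7-joint arm with a two-finger parallel gripper is mounted at the origin on the work surface. World frame = base frame: x ahead of the robot, y to its left, z up, the work surface at z = 0. Lengths are in m, angles in rad, forces in N, time in s.
With the tool pointing down it reaches from about 0.425 to 0.95 m from the base axis. Payload 4.7 kg.
Tool frame: the origin (TCP) lies on the centre line of the jaws, within the pads' length; the fingertips stand 8 mm ahead of it and the grasp point (between the pads) lies 11 mm behind it; z points along the fingers, y is the line along which they close (so a half turn about z gives the same grasp; the last joint's range is limited). The gripper opens to 87 mm and grips with 3 to 60 N. Pads are 19 mm wide; open, the fingers measure 117 mm over their backs; the gripper's body (75 mm by 190 mm) begins 51 mm behind the grasp point.
Start: joints at [-1.326, 0.469, -0.049, 1.532, 0.024, 1.141, -0.082], TCP at [0.182, 0.65, 0.231] pointing down, gripper open.
Joint ranges: [-2.59, 2.59], [-0.33, 1.99], [-1.39, 1.29], [0.1, 2.45], [-1.04, 4.18], [0.21, 1.99], [-2.66, 2.66]. Speed limits (rad/s): [2.57, 2.57, 3.14, 3.14, 3.14, 3.14, 3.14].

### API

Orientations are given as a unit quaternion [x, y, z, w].
In Python, from cell import manip gives the robot as it stands.
- The arm moves only by the tool jog_arm, never from a script. Its argument "moves" is a list of rows, each a list of 3 entries, a list of its own where there are three numbers: the shift along the tool's x, y, z in units of 0.15 m (1.0 is 0.15 m), then the turn, a rotation vector about the tool's x, y, z in units of 180 degrees (1.0 is 180 degrees), then the opening, from -1 (shut) to 1 (fully open). A call has exactly 8 rows; each row is the pose to reach, as a shift and turn from the pose commanded when the call began, along the tool's axes at that moment, turning the shorter way round; what a row does not reach only later rows make up. A row lasts 1/10 s, in which the tool goes at most 50 mm and 8.59 degrees, less where a joint would pass 70% of its speed; a pose out of reach is approached as far as the arm can. A call with a number of a shift or a turn outside -1 to 1 is refused whole. A call with a gripper value outside its range is refused whole. The fingers move at their own pace and stop on an object; "squeeze" is the grip in N (left out, the last holds). Time passes only in rows, so rows that repeat a pose let the fingers close, or fill a call up. It gives the time, the measured TCP pose, the force, the opening and the grip force at its end, in the units of the state.
- manip.get_state(): the state, without advancing time (a new reading comes with each control period).
- manip.snapshot(name): name is "scene" or "top"; returns a dict with "frame" (384x512x3 uint8, red, green, blue), "depth" (384x512 float32, m along the optical axis (not along the pixel's ray), 0 where there is no reading), "mtx" (3x3 intrinsics, pixels), "dist" ([k1, k2, p1, p2, k3] as OpenCV has them; the pictures are not rectified), "view" (4x4, takes a point from world to camera coordinates). Camera axes: x right, y up, looking along -z (the intrinsics and any distortion apply to the point x, -y, -z); pixel columns grow to the right and rows downward; lengths in m; the calibration is good to about 2 mm. A picture is of the moment at which its call begins.
- manip.close_job(): hands the job in; it is judged then, once.
The state is a dict: "time": time; "qpos": joint angles; "joint_velocities": joint speeds; "tau": joint torques, N m; "position": TCP position; "tool_rot": TCP orientation; "contact_force": force on the tool from outside, world axes, zero at the start; "torque": the same for the moment, N m; "finger_gap": opening from 0.0 (shut) to 1.0 (fully open); "gripper_force": force on a finger pad.
Only numpy, scipy, OpenCV 4.12 (cv2) and the standard library are available. Lean on these libraries where they do the work, as an engineer would, in place of code of your own. Each camera call takes 0.05 s, during which the arm holds its last target. There are 200 camera calls.

### The job

Raise the clamp lever on the pin block and lift the case's red cover open until it rests on its stop. Then push every orange-headed pin in the case through a hole of the block from the robot's side, fully home with its head against the block, and only then lower the lever all the way down to lock up. Leave the cover resting open and do not disturb the other things on the bench.

Things in the scene. Friction and masses are not known exactly. Their poses are not given: they have to be found in the camera images.
- jig: fixed pin block. Dark base plate 160 x 235 x 12 mm; origin at the table, x away from the robot. On it an aluminium block (x 30 to 60, y +-107, z 12 to 88 mm) with four level through holes along x, 12 mm in diameter, 2 mm chamfer, at z 60, y -82.5, -27.5, 27.5, 82.5 mm. Pins enter from the -x face, the robot's side. Place and yaw vary; it may be left or right of the case.
- hole0 (a point): centre of the mouth of hole 0 on the robot-side face of the block (60 mm above the table); same axes as the jig, hole runs along +x
- hole1 (a point): centre of the mouth of hole 1 on the robot-side face of the block (60 mm above the table); same axes as the jig, hole runs along +x
- hole2 (a point): centre of the mouth of hole 2 on the robot-side face of the block (60 mm above the table); same axes as the jig, hole runs along +x
- hole3 (a point): centre of the mouth of hole 3 on the robot-side face of the block (60 mm above the table); same axes as the jig, hole runs along +x
- clamp_lever (a joint): clamp lever on top of the block: 0 = lowered (level, pointing away from the robot), 1.2 rad = raised against its stop. Stiff: stays where it is left, about 1.5 N at the grip moves it. Pivot axis along the jig's y, at jig x 48, y 0, z 100 mm; turning it up lifts the red grip.
- lever_grip (a point): centre of the red cylindrical grip at the lever's end, 20 mm in diameter, 24 mm long along the jig's y, 80 mm from the pivot
- case: fixed pin case: black tray 160 (x) x 250 (y) mm with floor 4 mm thick and a red rim only 10 mm high (5 mm thick); origin at the table under its centre, x away from the robot. A deep red cover (160 x 250 mm, top at 40 mm when shut) is hinged on the far (+x) rim.
- case_lid (a joint): angle of the case's cover: 0 = shut, 1.75 rad = open, leaning past upright on its stop. Free hinge: 300 g, falls shut when let go below about 1.1 rad, falls open onto the stop beyond about 1.35 rad.
- lid_hinge (a point): middle of the cover's hinge axis (along the case's y), at case x 80 mm, z 10 mm
- lid_handle (a point): middle of the steel bar handle on the cover: round bar 12 mm in diameter along the case's y, 80 mm clear between its posts, its axis 34 mm above the cover's top, 28 mm clear under the bar. Shut, it is 130 mm robotward of the hinge axis and 64 mm above it.
- pin0: locating pin: orange square head 36 mm long (x), 24 x 24 mm, and a steel shank 10 mm in diameter, 70 mm long along +x, nose tapered over 8 mm to 4.4 mm. Origin: centre of the head, on the shank's axis (shank 18 to 88 mm ahead). 150 g (varies), balances inside the head, so lies flat on any side of it. Starts in the case, nose away from the robot, origin 16 mm above the table. May be absent.
- pin1: locating pin: orange square head 36 mm long (x), 24 x 24 mm, and a steel shank 10 mm in diameter, 70 mm long along +x, nose tapered over 8 mm to 4.4 mm. Origin: centre of the head, on the shank's axis (shank 18 to 88 mm ahead). 150 g (varies), balances inside the head, so lies flat on any side of it. Starts in the case, nose away from the robot, origin 16 mm above the table. May be absent.
- pin2: locating pin: orange square head 36 mm long (x), 24 x 24 mm, and a steel shank 10 mm in diameter, 70 mm long along +x, nose tapered over 8 mm to 4.4 mm. Origin: centre of the head, on the shank's axis (shank 18 to 88 mm ahead). 150 g (varies), balances inside the head, so lies flat on any side of it. Starts in the case, nose away from the robot, origin 16 mm above the table. May be absent.
- pin3: locating pin: orange square head 36 mm long (x), 24 x 24 mm, and a steel shank 10 mm in diameter, 70 mm long along +x, nose tapered over 8 mm to 4.4 mm. Origin: centre of the head, on the shank's axis (shank 18 to 88 mm ahead). 150 g (varies), balances inside the head, so lies flat on any side of it. Starts in the case, nose away from the robot, origin 16 mm above the table. May be absent.
- spool: black filament spool 180 mm in diameter with blue filament, 60 mm high, lying flat beyond the work; origin under its centre; leave alone
- oiler: yellow oil bottle 50 mm in diameter, 120 mm tall, red cap; origin under its centre; leave alone
- driver: screwdriver lying on the bench, handle towards -x of its frame; leave alone
- caliper_box: grey flat box 90 x 220 x 25 mm; origin under its centre; leave alone

How it is judged:
By the outcome, as a careful person would: the job done as asked, in the order asked, and still so for the second after the job is handed in, with the robot touching nothing.
Of pin0, pin1, pin2, pin3 only 3 to 4 are there at a start; the rules pass over those that are not, and their reading is None.
At some moment in a run one of pin0, pin1, pin2, pin3 may be knocked a few centimetres aside while the robot is not near it.
Once in a run the grip may slacken for a moment while it holds something.
It also fails if it takes over 210 s, if anything falls off the work surface, if the arm or the gripper's body presses on something with over 40 N, if the wrist force passes 120 N, or if a joint passes its speed limit or range.

## Working session

There is one attempt and no reset: what is moved stays moved. The work goes in short steps, Python scripts to look and compute and a tool call to move; the robot and the scene stay as the last step left them, time stands still between calls to the robot, and variables do not carry over. Pictures are saved under pics/ and viewed, at most 14 in all, crops included, and the job is handed in when it is done.

Besides the shell and the picture viewer there is one more tool, called after ">>>" as a command line: name --argument value ..., lists and objects as JSON in quotes. jog_arm: Moves the arm, as the interface text tells. Its arguments: {"type":"object","properties":{"moves":{"type":"array","items":{"type":"array"}},"squeeze":{"type":"number"}},"required":["moves"]}

```bash
ls; mkdir -p pics; cat > h.py <<'E'
import numpy as np, cv2
from scipy.spatial.transform import Rotation as R
from cell import manip
def snap(n,f=None):
    s=manip.snapshot(n)
    if f: cv2.imwrite('pics/'+f,cv2.resize(s['frame'][:,:,::-1],None,fx=1.5,fy=1.5))
    return s
def ray(s,uv):
    u=cv2.undistortPoints(np.array(uv,float).reshape(-1,1,2),s['mtx'],np.array(s['dist'],float)).reshape(-1,2)
    d=np.c_[u[:,0],-u[:,1],-np.ones(len(u))]
    V=np.array(s['view']);return -V[:3,:3].T@V[:3,3], d@V[:3,:3]
def onz(s,uv,z):
    o,d=ray(s,uv);return o+d*((z-o[2])/d[:,2])[:,None]
def atdepth(s,uv):
    o,d=ray(s,uv);uv=np.array(uv).reshape(-1,2).astype(int)
    return o+d*s['depth'][uv[:,1],uv[:,0]][:,None]
def st():
    s=manip.get_state();return np.array(s['position']),R.from_quat(s['tool_rot']),s
E
python3 - <<'E'
from h import *
for n in('scene','top'):
    s=snap(n,n+'0.png');print(n,s['mtx'],s['dist'],s['view'])
print(manip.get_state())
E
```

```text
pics
scene [[484.25821204   0.         253.93843941]
 [  0.         484.25821204 187.06358046]
 [  0.           0.           1.        ]] [-0.19213876  0.          0.          0.          0.        ] [[-0.18931706  0.98183239  0.01281418  0.1500772 ]
 [-0.8446396  -0.16949092  0.507796    0.48678066]
 [ 0.50074245  0.08531108  0.86138204 -1.73745798]
 [ 0.          0.          0.          1.        ]]
top [[410.85656846   0.         256.58412746]
 [  0.         410.85656846 187.10606053]
 [  0.           0.           1.        ]] [-0.06085487  0.          0.          0.          0.        ] [[ 8.78977639e-03 -9.99961030e-01  8.23918873e-04 -6.98882428e-03]
 [ 9.98955370e-01  8.81788054e-03  4.48376406e-02 -5.99214082e-01]
 [-4.48431585e-02  4.28945348e-04  9.98993948e-01 -1.32984608e+00]
 [ 0.00000000e+00  0.00000000e+00  0.00000000e+00  1.00000000e+00]]
{'time': 0.1, 'qpos': array([-1.32593286,  0.46935697, -0.04859654,  1.53355556,  0.02408207,
        1.14103217, -0.08231793]), 'joint_velocities': array([ 0.00068317, -0.00244817, -0.00083977, -0.00174332, -0.00064472,
        0.00220083, -0.0012292 ]), 'tau': array([ 7.22150344e-04, -5.09172213e+01, -8.11844319e-02, -2.36826360e+01,
       -6.15780777e-02,  3.44401051e-02,  6.52807898e-05]), 'position': array([0.18232951, 0.64936073, 0.22961496]), 'tool_rot': array([ 1.36452351e-01,  9.90646241e-01, -8.78209603e-04, -9.80050189e-05]), 'contact_force': array([-0.18170801,  0.77454124, -0.8777024 ]), 'torque': array([ 0.023025  , -0.04682948,  0.01579954]), 'gripper_force': 0.0, 'finger_gap': 1.0026751321152165}
```

View pics/scene0.png

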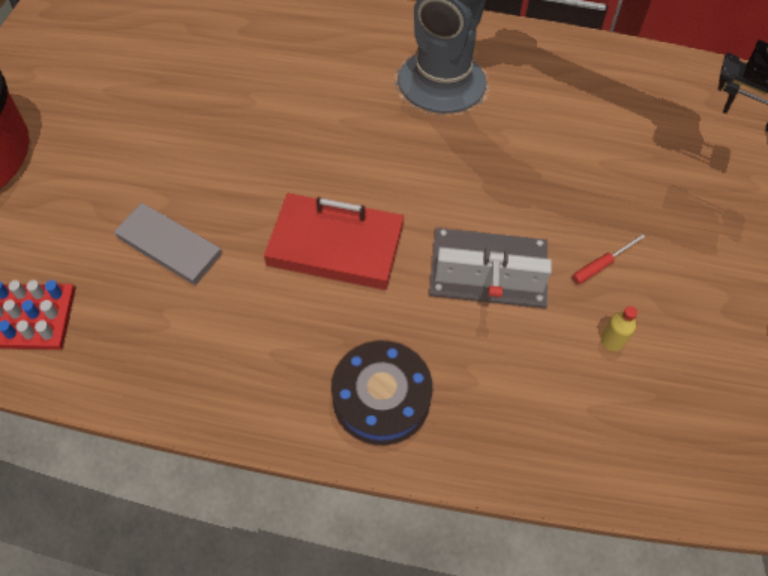

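View pics/top0.png

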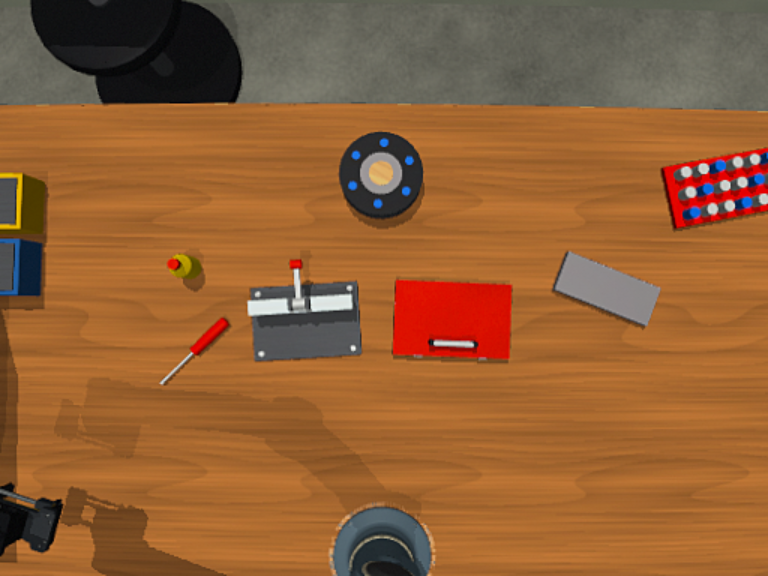

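The pictures show the jig at (305,320) and the case at (452,320) of the enlarged top view, nearly square to the world. The lever is down with its red grip at (296,264), and the cover is shut with its handle at (453,343).

```bash
cat >> h.py <<'E'
def rect(s,mask,z,box):
    m=np.zeros_like(mask);x0,y0,x1,y1=box;m[y0:y1,x0:x1]=mask[y0:y1,x0:x1]
    c=max(cv2.findContours(m,cv2.RETR_EXTERNAL,cv2.CHAIN_APPROX_NONE)[0],key=cv2.contourArea)
    p=onz(s,c.reshape(-1,2),z)
    (cx,cy),(w,h),a=cv2.minAreaRect((p[:,:2]*1000).astype(np.float32))
    return c,p,(cx,cy),(w,h),a
def hsv(s): return cv2.cvtColor(s['frame'],cv2.COLOR_RGB2HSV)
E
python3 - <<'E'
from h import *
s=snap('top');H=hsv(s)
red=((H[...,0]<6)|(H[...,0]>174))&(H[...,1]>190)&(H[...,2]>90)
red=red.astype(np.uint8)
print('lid',rect(s,red,.040,(255,180,350,245))[2:])
print('grip',rect(s,red,.100,(185,165,210,185))[2:])
w=((H[...,1]<60)&(H[...,2]>150)).astype(np.uint8)
print('block',rect(s,w,.088,(155,185,245,225))[2:])
print('handle',rect(s,w,.074,(280,220,325,240))[2:])
d=((H[...,1]<80)&(H[...,2]<110)).astype(np.uint8)
print('plate',rect(s,d|w,.012,(160,180,250,250))[2:])
uv=[(330,200),(275,205),(302,228),(200,203),(220,203),(175,204),(197,176)]
print(np.round(atdepth(s,uv),4))
E
```

```text
lid ((517.9598999023438, -145.04498291015625), (248.53880310058594, 158.32577514648438), 88.1880874633789)
grip ((629.3657836914062, 182.86056518554688), (15.369526863098145, 21.607255935668945), 0.48430636525154114)
block ((550.6991577148438, 109.14981079101562), (31.185791015625, 84.73715209960938), 4.331001281738281)
handle ((468.2104797363281, -144.2313690185547), (81.23200988769531, 11.3382568359375), 87.94001007080078)
plate ((526.305419921875, 176.22320556640625), (191.667724609375, 241.97825622558594), 4.070065498352051)
[[ 0.5588 -0.238   0.0371]
 [ 0.5413 -0.0611  0.0402]
 [ 0.4707 -0.1436  0.0792]
 [ 0.5452  0.1694  0.1104]
 [ 0.5459  0.1111  0.0838]
 [ 0.5414  0.2503  0.0858]
 [ 0.6264  0.1784  0.1197]]
```

```bash
python3 - <<'E'
from h import *
s=snap('top')
c=s['frame'][160:250,155:350,::-1]
cv2.imwrite('pics/crop1.png',cv2.resize(c,None,fx=4,fy=4,interpolation=cv2.INTER_CUBIC))
E
```

```text
(no output)
```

View pics/crop1.png

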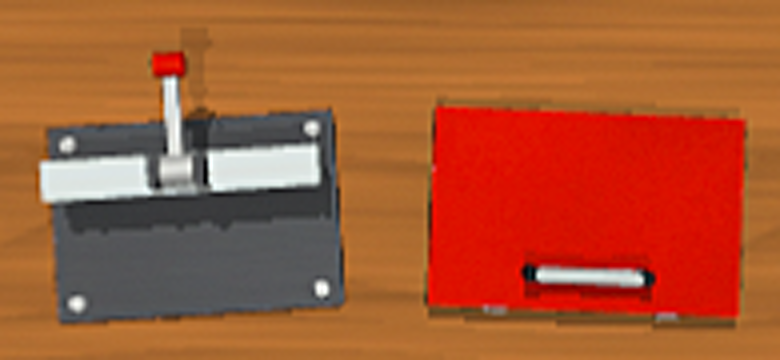

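The crop shows the block's two bright tops at crop (40–150, 180) and (208–320, 167), the lever between them, and the cover at (430–745, 105–318).

```bash
python3 - <<'E'
from h import *
s=snap('top');H=hsv(s)
w=((H[...,1]<60)&(H[...,2]>150)).astype(np.uint8)
m=np.zeros_like(w);m[194:213,160:191]=w[194:213,160:191];m[194:212,208:240]=w[194:212,208:240]
p=onz(s,np.argwhere(m)[:,::-1],.088)
print('block top',cv2.minAreaRect((p[:,:2]*1000).astype(np.float32)))
v=m.astype(bool);print('depth z',np.median(atdepth(s,np.argwhere(m)[:,::-1])[:,2]))
d=((H[...,1]<110)&(H[...,2]<110)).astype(np.uint8)
# plate corners: screws at z .012
ww=((H[...,1]<70)&(H[...,2]>140)).astype(np.uint8)
n,l,stt,c=cv2.connectedComponentsWithStats(ww)
for i in range(n):
    if stt[i,4]<30 and 160<c[i,0]<245 and 180<c[i,1]<245: print('screw',c[i],np.round(onz(s,[c[i]],.014)[0],4))
# scene
s=snap('scene');H=hsv(s)
w=((H[...,1]<60)&(H[...,2]>140)).astype(np.uint8)
n,l,stt,c=cv2.connectedComponentsWithStats(w)
for i in range(n):
    if 285<c[i,0]<375 and 145<c[i,1]<205: print('sc',stt[i],c[i],np.round(onz(s,[c[i]],.014)[0],4))
red=(((H[...,0]<6)|(H[...,0]>174))&(H[...,1]>190)&(H[...,2]>60)).astype(np.uint8)
print('grip',rect(s,red,.100,(315,185,345,205))[2:])
c=cv2.resize(s['frame'][120:215,170:380,::-1],None,fx=3.8,fy=3.8,interpolation=cv2.INTER_CUBIC)
cv2.imwrite('pics/crop2.png',c)
E
```

```text
block top ((554.4930419921875, 174.82443237304688), (48.733699798583984, 215.1402130126953), 4.356778144836426)
depth z 0.08643450055905055
screw [232.5 191.5] [0.5842 0.0768 0.014 ]
screw [171.38461538 195.61538462] [0.5689 0.2769 0.014 ]
screw [235.  231.5] [0.454  0.0673 0.014 ]
screw [173.71428571 235.5       ] [0.4389 0.2671 0.014 ]
sc [294 153   4   4  10] [295.3 154.7] [0.4534 0.0645 0.014 ]
sc [358 160   4   4  12] [359.5 161.5] [0.4381 0.2641 0.014 ]
sc [292 165  31  13 284] [306.72183099 170.69366197] [0.5045 0.1071 0.014 ]
sc [325 168  11  23 136] [330.38235294 177.02941176] [0.5127 0.1806 0.014 ]
sc [338 170  30  13 277] [352.42960289 175.60649819] [0.4941 0.2465 0.014 ]
sc [298 180   3   1   3] [299. 180.] [0.5419 0.0888 0.014 ]
sc [317 182   2   1   2] [317.5 182. ] [0.5378 0.1443 0.014 ]
sc [336 184   3   1   3] [337. 184.] [0.5331 0.203  0.014 ]
sc [356 186   1   1   1] [356. 186.] [0.5287 0.2604 0.014 ]
sc [290 190   4   3  10] [291.8 191. ] [0.5838 0.0733 0.014 ]
sc [358 197   4   3  11] [359.36363636 198.09090909] [0.5684 0.2738 0.014 ]Traceback (most recent call last):
  File "<stdin>", line 21, in <module>
  File "h.py", line 21, in rect
    c=max(cv2.findContours(m,cv2.RETR_EXTERNAL,cv2.CHAIN_APPROX_NONE)[0],key=cv2.contourArea)
ValueError: max() iterable argument is empty
```

```bash
cat >> h.py <<'E'
def plan(p,Rt,calls=1,cur=None):
    """rows (shift, turn) in tool units for a straight move to p,Rt in n equal calls, the turn in the first"""
    cp,cr=(cur or st()[:2]);p=np.array(p,float)
    for i in range(calls):
        q=cp+(p-cp)/(calls-i)
        print('  shift',np.round(cr.inv().apply(q-cp)/.15,3),'turn',np.round((cr.inv()*Rt).as_rotvec()/np.pi,3))
        cp,cr=q,Rt
    return cp,cr
def down(yaw): # tool down, closing (tool y) along world direction yaw+90deg
    return R.from_euler('z',yaw)*R.from_matrix([[-1,0,0],[0,1,0],[0,0,-1]])
JO=np.array([.5112,.1705,0]);JY=.0763;CO=np.array([.518,-.145,0]);CY=-.032
def J(x,y,z): return JO+R.from_euler('z',JY).apply([x/1e3,y/1e3,z/1e3])
def C(x,y,z): return CO+R.from_euler('z',CY).apply([x/1e3,y/1e3,z/1e3])
E
python3 - <<'E'
from h import *
out=[]
for n,b in(('top',(185,165,210,185)),('scene',(315,180,350,205))):
    s=snap(n);H=hsv(s)
    red=(((H[...,0]<8)|(H[...,0]>172))&(H[...,1]>150)&(H[...,2]>60)).astype(np.uint8)
    m=np.zeros_like(red);x0,y0,x1,y1=b;m[y0:y1,x0:x1]=red[y0:y1,x0:x1]
    p=np.argwhere(m)[:,::-1];a=atdepth(s,p)
    print(n,len(p),p.min(0),p.max(0),p.mean(0),np.round(np.median(a,0),4),np.round(np.percentile(a[:,2],[10,90]),3))
    out.append(ray(s,[p.mean(0)]))
(o1,d1),(o2,d2)=out;d1=d1[0];d2=d2[0]
t=np.linalg.lstsq(np.c_[d1,-d2],o2-o1,rcond=None)[0]
print('tri',o1+t[0]*d1,o2+t[1]*d2)
print('pred grip',J(128,0,100))
E
```

```text
top 48 [193 173] [200 178] [196.5 175.5] [0.6279 0.1807 0.1178] [0.111 0.122]
scene 55 [326 191] [334 197] [329.96363636 193.89090909] [0.6339 0.1774 0.1177] [0.113 0.121]
tri [0.628591   0.18129532 0.11072081] [0.62891808 0.17784222 0.11023823]
pred grip [0.63882759 0.18025693 0.1       ]
```

```bash
python3 - <<'E'
from h import *
Ri=R.from_euler('z',-JY)
def show(n,s,uv,z): print(n,np.round(Ri.apply(onz(s,uv,z)-JO)*1000,1).tolist())
s=snap('scene');t=snap('top')
show('holes far z56',s,[(299,180),(317.5,182),(337,184),(356,186)],.054)
for nm,q,b in(('top',t,[(160,192,191,214),(208,190,240,212)]),('scene',s,[(288,160,323,181),(338,166,372,186)])):
    H=hsv(q);w=((H[...,1]<60)&(H[...,2]>150))
    for x0,y0,x1,y1 in b:
        m=np.zeros_like(w);m[y0:y1,x0:x1]=w[y0:y1,x0:x1]
        p=np.argwhere(m)[:,::-1];a=Ri.apply(atdepth(q,p)-JO)*1000
        a=a[a[:,2]>82]
        print(nm,len(a),np.round(np.percentile(a,[2,50,98],axis=0),1).tolist())
c=cv2.resize(s['frame'][140:210,280:380,::-1],None,fx=8,fy=8,interpolation=cv2.INTER_CUBIC)
cv2.imwrite('pics/crop3.png',c)
E
```

```text
holes far z56 [[49.2, -85.9, 54.0], [49.4, -32.0, 54.0], [49.2, 24.9, 54.0], [49.1, 80.6, 54.0]]
top 241 [[19.7, 30.7, 82.6], [34.0, 69.0, 86.7], [47.9, 107.6, 91.4]]
top 248 [[19.5, -105.6, 83.0], [33.6, -65.9, 86.7], [47.7, -25.4, 92.5]]
scene 255 [[21.5, -107.5, 83.0], [36.1, -66.7, 87.4], [51.5, -27.0, 91.9]]
scene 252 [[22.4, 24.5, 83.1], [36.6, 62.9, 87.4], [51.7, 103.0, 91.8]]
```

View pics/crop3.png

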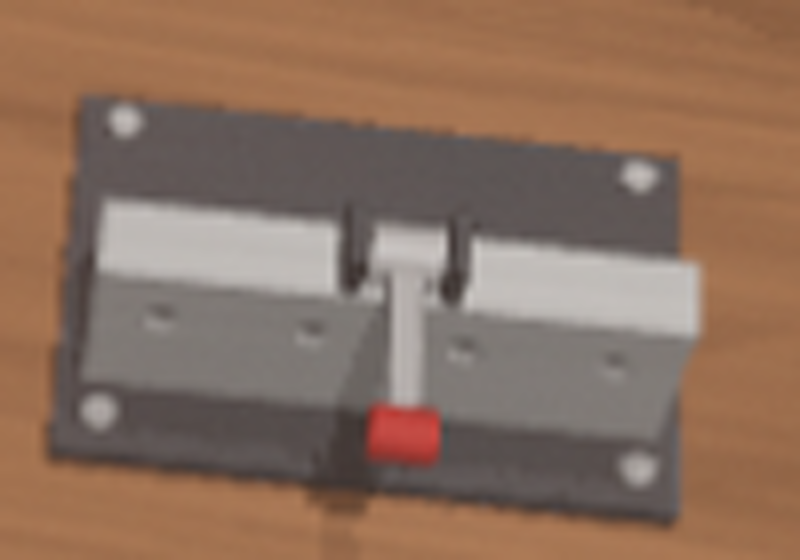

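The crop shows the far block face with holes at (160,318), (312,333), (463,350), (613,367) and the lever level with its red grip at (403,433). The block sits about 10 mm nearer the robot on its plate than I assumed, so I shift the jig origin by -10 mm; the predicted grip then matches the measured one.

```bash
sed -i 's/JO=np.array(\[.5112,.1705,0\])/JO=np.array([.5012,.1697,0])/' h.py; python3 - <<'E'
from h import *
g=J(128,0,100);print(g)
c=plan([g[0],g[1],.20],down(JY),4)
plan([g[0],g[1],.090],down(JY),1,c)
E
```

```text
[0.62882759 0.17945693 0.1       ]
  shift [-0.928 -0.554  0.051] turn [ 0.    -0.    -0.111]
  shift [-0.682 -0.838  0.051] turn [0. 0. 0.]
  shift [-0.682 -0.838  0.051] turn [0. 0. 0.]
  shift [-0.682 -0.838  0.051] turn [0. 0. 0.]
  shift [0.    0.    0.733] turn [0. 0. 0.]
```

>>> jog_arm --moves '[[[-0.928,-0.554,0.051],[0,0,-0.111],0.3],[[-0.928,-0.554,0.051],[0,0,-0.111],0.3],[[-0.928,-0.554,0.051],[0,0,-0.111],0.3],[[-0.928,-0.554,0.051],[0,0,-0.111],0.3],[[-0.928,-0.554,0.051],[0,0,-0.111],0.3],[[-0.928,-0.554,0.051],[0,0,-0.111],0.3],[[-0.928,-0.554,0.051],[0,0,-0.111],0.3],[[-0.928,-0.554,0.051],[0,0,-0.111],0.3]]'

```text
time: 1.3
position: [0.2921, 0.5338, 0.2229]
tool_rot: [-0.039, 0.999, 0.0, -0.0]
contact_force: [0.6, -0.3, -0.1]
finger_gap: 0.653
gripper_force: 0.0
```

>>> jog_arm --moves '[[[-0.682,-0.838,0.051],[0,0,0],0.3],[[-0.682,-0.838,0.051],[0,0,0],0.3],[[-0.682,-0.838,0.051],[0,0,0],0.3],[[-0.682,-0.838,0.051],[0,0,0],0.3],[[-0.682,-0.838,0.051],[0,0,0],0.3],[[-0.682,-0.838,0.051],[0,0,0],0.3],[[-0.682,-0.838,0.051],[0,0,0],0.3],[[-0.682,-0.838,0.051],[0,0,0],0.3]]'

```text
time: 2.1
position: [0.4038, 0.4164, 0.2152]
tool_rot: [-0.039, 0.999, 0.0, -0.0]
contact_force: [-1.1, 0.3, -0.1]
finger_gap: 0.651
gripper_force: 0.0
```

>>> jog_arm --moves '[[[-0.682,-0.838,0.051],[0,0,0],0.3],[[-0.682,-0.838,0.051],[0,0,0],0.3],[[-0.682,-0.838,0.051],[0,0,0],0.3],[[-0.682,-0.838,0.051],[0,0,0],0.3],[[-0.682,-0.838,0.051],[0,0,0],0.3],[[-0.682,-0.838,0.051],[0,0,0],0.3],[[-0.682,-0.838,0.051],[0,0,0],0.3],[[-0.682,-0.838,0.051],[0,0,0],0.3]]'

```text
time: 2.9
position: [0.5155, 0.299, 0.2077]
tool_rot: [-0.039, 0.999, 0.0, -0.0]
contact_force: [0.2, -0.1, -0.0]
finger_gap: 0.651
gripper_force: 0.0
```

>>> jog_arm --moves '[[[-0.682,-0.838,0.051],[0,0,0],0.3],[[-0.682,-0.838,0.051],[0,0,0],0.3],[[-0.682,-0.838,0.051],[0,0,0],0.3],[[-0.682,-0.838,0.051],[0,0,0],0.3],[[-0.682,-0.838,0.051],[0,0,0],0.3],[[-0.682,-0.838,0.051],[0,0,0],0.3],[[-0.682,-0.838,0.051],[0,0,0],0.3],[[-0.682,-0.838,0.051],[0,0,0],0.3]]'

```text
time: 3.7
position: [0.6271, 0.1816, 0.2002]
tool_rot: [-0.039, 0.999, 0.001, -0.0]
contact_force: [-0.2, 0.5, 0.1]
finger_gap: 0.652
gripper_force: 0.0
```

```bash
python3 - <<'E'
from h import *
g=J(128,0,100)
plan([g[0],g[1],.090],down(JY),1)
# lever arc: relative shifts of grip from the level pose, tool axes of down(JY)
for a in np.linspace(.15,1.2,8):
    d=80*np.array([np.cos(a)-1,0,np.sin(a)]);print(np.round(a,2),np.round(np.array([-d[0],d[1],-d[2]])/150,3))
E
```

```text
shift [-0.01  -0.016  0.734] turn [ 0.    -0.     0.001]
0.15 [ 0.006  0.    -0.08 ]
0.3 [ 0.024  0.    -0.158]
0.45 [ 0.053  0.    -0.232]
0.6 [ 0.093  0.    -0.301]
0.75 [ 0.143  0.    -0.364]
0.9 [ 0.202  0.    -0.418]
1.05 [ 0.268  0.    -0.463]
1.2 [ 0.34   0.    -0.497]
```

>>> jog_arm --moves '[[[-0.01,-0.015,0.3],[0,0,0],0.3],[[-0.01,-0.015,0.6],[0,0,0],0.3],[[-0.01,-0.015,0.733],[0,0,0],0.3],[[-0.01,-0.015,0.733],[0,0,0],0.3],[[-0.01,-0.015,0.733],[0,0,0],-0.6],[[-0.01,-0.015,0.733],[0,0,0],-0.6],[[-0.01,-0.015,0.733],[0,0,0],-0.6],[[-0.01,-0.015,0.733],[0,0,0],-0.6]]' --squeeze 12

```text
time: 4.5
position: [0.6307, 0.1774, 0.0915]
tool_rot: [-0.037, 0.999, 0.0, 0.001]
contact_force: [-0.5, -0.4, -0.3]
finger_gap: 0.375
gripper_force: 0.0
```

>>> jog_arm --moves '[[[0,0,0],[0,0,0],-0.7],[[0,0,0],[0,0,0],-0.7],[[0,0,0],[0,0,0],-0.7],[[0.006,0,-0.08],[0,0,0],-0.7],[[0.024,0,-0.158],[0,0,0],-0.7],[[0.053,0,-0.232],[0,0,0],-0.7],[[0.093,0,-0.301],[0,0,0],-0.7],[[0.143,0,-0.364],[0,0,0],-0.7]]' --squeeze 12

```text
time: 5.3
position: [0.6068, 0.1776, 0.1437]
tool_rot: [-0.038, 0.999, 0.001, -0.001]
contact_force: [-2.0, 5.7, -5.4]
finger_gap: 0.272
gripper_force: 12.0
```

>>> jog_arm --moves '[[[0.03,0,-0.028],[0,0,0],-0.7],[[0.059,0,-0.054],[0,0,0],-0.7],[[0.092,0,-0.078],[0,0,0],-0.7],[[0.125,0,-0.099],[0,0,0],-0.7],[[0.16,0,-0.117],[0,0,0],-0.7],[[0.197,0,-0.133],[0,0,0],-0.7],[[0.222,0,-0.142],[0,0,0],-0.7],[[0.222,0,-0.142],[0,0,0],-0.7]]'

```text
time: 6.1
position: [0.5752, 0.1732, 0.1655]
tool_rot: [-0.038, 0.999, -0.0, -0.0]
contact_force: [0.8, 1.9, -0.7]
finger_gap: 0.33
gripper_force: 1.2
```

```bash
python3 - <<'E'
from h import *
s=snap('scene');print(st()[2]['finger_gap'],st()[2]['gripper_force'])
c=cv2.resize(s['frame'][110:210,260:400,::-1],None,fx=5,fy=5,interpolation=cv2.INTER_CUBIC)
cv2.imwrite('pics/crop4.png',c)
E
```

```text
0.3349941043845919 1.1934824844502145
```

View pics/crop4.png

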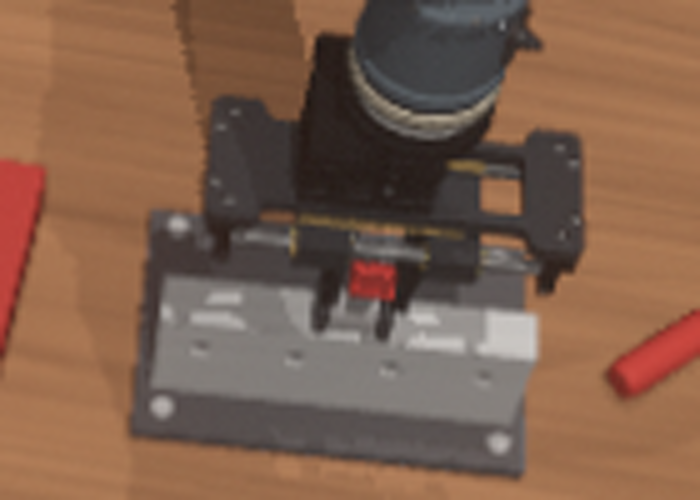

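The crop shows the raised grip at (372,280) between the fingers, but the jaws are slack: the one grip lapse seems to have happened here. I will let them close again and finish the stroke.

>>> jog_arm --moves '[[[0,0,0],[0,0,0],-0.7],[[0,0,0],[0,0,0],-0.7],[[0,0,0],[0,0,0],-0.7],[[0,0,0],[0,0,0],-0.7],[[0.02,0,-0.005],[0,0,0],-0.7],[[0.04,0,-0.01],[0,0,0],-0.7],[[0.05,0,-0.01],[0,0,0],-0.7],[[0.05,0,-0.01],[0,0,0],-0.7]]' --squeeze 20

```text
time: 6.95
position: [0.5739, 0.1751, 0.1662]
tool_rot: [-0.038, 0.999, 0.002, 0.007]
contact_force: [19.5, 10.0, -20.8]
finger_gap: 0.272
gripper_force: 20.0
```

>>> jog_arm --moves '[[[-0.04,0,0.01],[0,0,0],0.1],[[-0.04,0,0.01],[0,0,0],0.1],[[-0.04,0,0.01],[0,0,0],0.1],[[-0.04,0,0.01],[0,0,0],0.1],[[-0.04,0,-0.2],[0,0,0],0.1],[[-0.04,0,-0.4],[0,0,0],0.1],[[-0.04,0,-0.5],[0,0,0],0.1],[[-0.04,0,-0.5],[0,0,0],0.1]]'

```text
time: 7.75
position: [0.575, 0.1726, 0.2453]
tool_rot: [-0.037, 0.999, 0.001, 0.003]
contact_force: [0.2, -0.1, 0.3]
finger_gap: 0.548
gripper_force: 0.0
```

```bash
python3 - <<'E'
from h import *
p,r,s=st();print(p,s['qpos'])
h=C(-50,0,74);print(h)
for k in(1,-1):
    c=plan([h[0],h[1],.17],down(CY+k*np.pi/2),3);plan([h[0],h[1],.065],down(CY+k*np.pi/2),1,c)
E
```

```text
[0.57504223 0.17262593 0.24526605] [-0.42128114  0.33019111  0.07648063  1.70901994 -0.02755209  1.09820012
  1.30855643]
[ 0.4680256  -0.14340027  0.074     ]
  shift [ 0.29  -0.683  0.165] turn [-0.001  0.002 -0.466]
  shift [0.71  0.215 0.167] turn [0. 0. 0.]
  shift [0.71  0.215 0.167] turn [0. 0. 0.]
  shift [0.  0.  0.7] turn [0. 0. 0.]
  shift [ 0.29  -0.683  0.165] turn [0.002 0.001 0.534]
  shift [-0.71  -0.215  0.167] turn [0. 0. 0.]
  shift [-0.71  -0.215  0.167] turn [0. 0. 0.]
  shift [0.  0.  0.7] turn [0. 0. 0.]
```

```bash
python3 - <<'E'
from h import *
h=C(-50,0,74);p,r,s=st();T=np.array([h[0],h[1],.18])
c=plan(p+(T-p)/3,down(JY-.8))
c=plan(p+(T-p)*2/3,down(CY-np.pi/2),1,c)
c=plan(T,down(CY-np.pi/2),1,c)
E
```

```text
shift [ 0.29  -0.683  0.143] turn [0.001 0.001 0.254]
  shift [-0.287 -0.684  0.145] turn [0.   0.   0.28]
  shift [-0.71  -0.215  0.145] turn [0. 0. 0.]
```

>>> jog_arm --moves '[[[0.29,-0.683,0.143],[0,0,0.254],0.1],[[0.29,-0.683,0.143],[0,0,0.254],0.1],[[0.29,-0.683,0.143],[0,0,0.254],0.1],[[0.29,-0.683,0.143],[0,0,0.254],0.1],[[0.29,-0.683,0.143],[0,0,0.254],0.1],[[0.29,-0.683,0.143],[0,0,0.254],0.1],[[0.29,-0.683,0.143],[0,0,0.254],0.1],[[0.29,-0.683,0.143],[0,0,0.254],0.1]]'

```text
time: 8.55
position: [0.5375, 0.0672, 0.2201]
tool_rot: [0.353, 0.936, -0.0, -0.001]
contact_force: [-0.6, -0.1, 0.3]
finger_gap: 0.553
gripper_force: 0.0
```

>>> jog_arm --moves '[[[-0.287,-0.684,0.145],[0,0,0.28],0.1],[[-0.287,-0.684,0.145],[0,0,0.28],0.1],[[-0.287,-0.684,0.145],[0,0,0.28],0.1],[[-0.287,-0.684,0.145],[0,0,0.28],0.1],[[-0.287,-0.684,0.145],[0,0,0.28],0.1],[[-0.287,-0.684,0.145],[0,0,0.28],0.1],[[-0.287,-0.684,0.145],[0,0,0.28],0.1],[[-0.287,-0.684,0.145],[0,0,0.28],0.1]]'

```text
time: 9.35
position: [0.5023, -0.0379, 0.199]
tool_rot: [0.717, 0.697, -0.0, -0.0]
contact_force: [0.4, -1.0, 0.3]
finger_gap: 0.557
gripper_force: 0.0
```

>>> jog_arm --moves '[[[-0.71,-0.215,0.145],[0,0,0],0.1],[[-0.71,-0.215,0.145],[0,0,0],0.1],[[-0.71,-0.215,0.145],[0,0,0],0.1],[[-0.71,-0.215,0.145],[0,0,0],0.1],[[-0.71,-0.215,0.145],[0,0,0],0.1],[[-0.71,-0.215,0.145],[0,0,0],0.1],[[-0.71,-0.215,0.145],[0,0,0],0.1],[[-0.71,-0.215,0.145],[0,0,0],0.1]]'

```text
time: 10.15
position: [0.4674, -0.1424, 0.1775]
tool_rot: [0.718, 0.697, 0.0, 0.0]
contact_force: [0.2, -0.5, -0.4]
finger_gap: 0.545
gripper_force: 0.0
```

```bash
python3 - <<'E'
from h import *
h=C(-50,0,74);p,r,s=st();print(p,s['qpos'])
D=down(CY-np.pi/2)
plan([h[0],h[1],.066],D)
# check lever with scene camera: red grip points by depth
q=snap('scene');H=hsv(q)
red=(((H[...,0]<8)|(H[...,0]>172))&(H[...,1]>150)&(H[...,2]>60));red[:, :300]=0;red[:140]=0;red[210:]=0;red[:,372:]=0
a=atdepth(q,np.argwhere(red)[:,::-1]);print('lever grip',len(a),np.round(np.median(a,0),4),'pred',J(48+80*np.cos(1.2),0,100+80*np.sin(1.2)))
# lid arc: rows for angles, tilt phi toward end; tool-frame relative to D at start
h0=np.array([-.130,.064]);g0=np.array([h[0],h[1],.074])
cp=np.array([h[0],h[1],.063]);cr=D
Rc=R.from_euler('z',CY)
for a in np.arange(.1,1.75,.1):
    c,s_=np.cos(a),np.sin(a); x=h0[0]*c+h0[1]*s_; z=-h0[0]*s_+h0[1]*c
    g=C(80+x*1e3,0,10+z*1e3); t=np.radians(10)*np.clip(a/1.6,0,1)
    Rt=Rc*R.from_euler('y',t)*R.from_euler('z',-np.pi/2)*down(0)
    tcp=g+Rt.apply([0,0,.011])
    print(round(a,2),np.round(cr.inv().apply(tcp-cp)/.15,3).tolist(),np.round((cr.inv()*Rt).as_rotvec()/np.pi,3).tolist())
    if abs(a-.8)<.01 or abs(a-1.6)<.01 : cp,cr=tcp,Rt;print('-- rebase')
E
```

```text
[ 0.46741383 -0.14241862  0.17749299] [-0.21112504  0.23664785  0.49508234  2.04783359 -0.14427989  0.88954348
  0.33383146]
  shift [-0.007  0.004  0.743] turn [ 0.    -0.     0.001]
lever grip 55 [0.5836 0.1734 0.1817] pred [0.57796463 0.17556853 0.17456313]
0.1 [-0.0, 0.046, -0.084] [0.003, 0.0, 0.0]
0.2 [0.0, 0.1, -0.164] [0.007, 0.0, 0.0]
0.3 [0.0, 0.162, -0.237] [0.01, 0.0, -0.0]
0.4 [0.0, 0.231, -0.304] [0.014, 0.0, 0.0]
0.5 [-0.0, 0.307, -0.363] [0.017, 0.0, 0.0]
0.6 [0.0, 0.387, -0.415] [0.021, 0.0, 0.0]
0.7 [-0.0, 0.473, -0.458] [0.024, 0.0, -0.0]
0.8 [0.0, 0.563, -0.493] [0.028, 0.0, 0.0]
-- rebase
0.9 [-0.0, 0.09, -0.033] [0.003, 0.0, 0.0]
1.0 [-0.0, 0.183, -0.057] [0.007, 0.0, 0.0]
1.1 [-0.0, 0.277, -0.072] [0.01, 0.0, 0.0]
1.2 [-0.0, 0.373, -0.077] [0.014, 0.0, 0.0]
1.3 [-0.0, 0.469, -0.072] [0.017, 0.0, 0.0]
1.4 [-0.0, 0.563, -0.057] [0.021, 0.0, 0.0]
1.5 [-0.0, 0.656, -0.034] [0.024, 0.0, 0.0]
1.6 [-0.0, 0.746, -0.001] [0.028, 0.0, 0.0]
-- rebase
1.7 [0.0, 0.09, 0.034] [0.0, 0.0, 0.0]
```

The lever is on its stop (grip measured as predicted for 1.2 rad). Now the cover handle.

>>> jog_arm --moves '[[[-0.007,0.004,0.25],[0,0,0],0.1],[[-0.007,0.004,0.5],[0,0,0],0.1],[[-0.007,0.004,0.7],[0,0,0],0.1],[[-0.007,0.004,0.755],[0,0,0],0.1],[[-0.007,0.004,0.755],[0,0,0],-0.9],[[-0.007,0.004,0.755],[0,0,0],-0.9],[[-0.007,0.004,0.755],[0,0,0],-0.9],[[-0.007,0.004,0.755],[0,0,0],-0.9]]' --squeeze 20

```text
time: 11.0
position: [0.4684, -0.1446, 0.0654]
tool_rot: [0.718, 0.696, 0.001, 0.001]
contact_force: [-0.2, -0.3, -0.9]
finger_gap: 0.268
gripper_force: 0.0
```

>>> jog_arm --moves '[[[0,0,0],[0,0,0],-0.9],[[0,0,0],[0,0,0],-0.9],[[0,0,0],[0,0,0],-0.9],[[0,0,0],[0,0,0],-0.9],[[0,0,0],[0,0,0],-0.9],[[0,0,0],[0,0,0],-0.9],[[0,0,0],[0,0,0],-0.9],[[0,0,0],[0,0,0],-0.9]]'

```text
time: 11.8
position: [0.4679, -0.1445, 0.0647]
tool_rot: [0.718, 0.696, 0.0, 0.0]
contact_force: [-0.6, 0.5, 6.3]
finger_gap: 0.131
gripper_force: 20.0
```

>>> jog_arm --moves '[[[0,0.046,-0.084],[0.003,0,0],-0.9],[[0,0.1,-0.164],[0.007,0,0],-0.9],[[0,0.162,-0.237],[0.01,0,0],-0.9],[[0,0.231,-0.304],[0.014,0,0],-0.9],[[0,0.307,-0.363],[0.017,0,0],-0.9],[[0,0.387,-0.415],[0.021,0,0],-0.9],[[0,0.473,-0.458],[0.024,0,0],-0.9],[[0,0.563,-0.493],[0.028,0,0],-0.9]]'

```text
time: 12.6
position: [0.5491, -0.1474, 0.139]
tool_rot: [0.718, 0.695, -0.032, -0.035]
contact_force: [-4.6, 0.8, 6.6]
finger_gap: 0.127
gripper_force: 20.0
```

>>> jog_arm --moves '[[[0,0.09,-0.033],[0.003,0,0],-0.9],[[0,0.183,-0.057],[0.007,0,0],-0.9],[[0,0.277,-0.072],[0.01,0,0],-0.9],[[0,0.373,-0.077],[0.014,0,0],-0.9],[[0,0.469,-0.072],[0.017,0,0],-0.9],[[0,0.563,-0.057],[0.021,0,0],-0.9],[[0,0.656,-0.034],[0.024,0,0],-0.9],[[0,0.746,-0.001],[0.028,0,0],-0.9]]'

```text
time: 13.4
position: [0.663, -0.1515, 0.128]
tool_rot: [0.716, 0.693, -0.062, -0.064]
contact_force: [-0.2, -2.0, 2.3]
finger_gap: 0.129
gripper_force: 20.0
```

```bash
python3 - <<'E'
from h import *
s=snap('scene')
c=cv2.resize(s['frame'][60:230,140:380,::-1],None,fx=3,fy=3,interpolation=cv2.INTER_CUBIC)
cv2.imwrite('pics/crop5.png',c);print(C(80-130*np.cos(1.6)+64*np.sin(1.6),0,10+130*np.sin(1.6)+64*np.cos(1.6)))
E
```

```text
[ 0.665693   -0.14972779  0.1380758 ]
```

View pics/crop5.png

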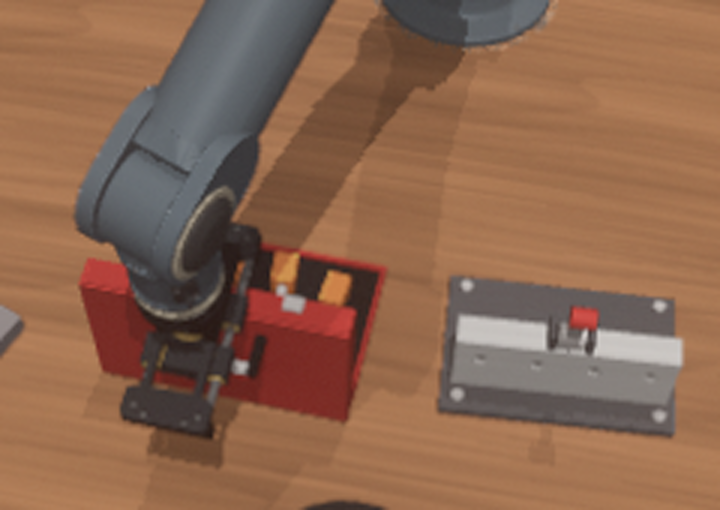

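The crop shows the cover held near upright with at least two orange pins behind it at (285,270) and (335,290), and the lever up at (583,318). I continue to 1.7 rad, release and back out along the cover.

>>> jog_arm --moves '[[[0,0.09,0.034],[0,0,0],-0.9],[[0,0.09,0.034],[0,0,0],-0.9],[[0,0.09,0.034],[0,0,0],-0.45],[[0,0.09,0.034],[0,0,0],-0.45],[[0,0.09,0.034],[0,0,0],-0.45],[[0,0.09,0.034],[0,0,0],-0.45],[[0,0.09,-0.05],[0,0,0],-0.45],[[0,0.09,-0.15],[0,0,0],-0.45]]'

```text
time: 14.25
position: [0.6803, -0.151, 0.149]
tool_rot: [0.715, 0.693, -0.061, -0.064]
contact_force: [0.1, -0.5, -0.2]
finger_gap: 0.272
gripper_force: 0.0
```

>>> jog_arm --moves '[[[0,0,-0.15],[0,0,0],-0.45],[[0,0,-0.3],[0,0,0],-0.45],[[0,0,-0.5],[0,0,0],-0.45],[[0,0,-0.7],[0,0,0],-0.45],[[0,0,-0.8],[0,0,0],-0.45],[[0,0,-0.8],[0,0,0],-0.45],[[0,0,-0.8],[0,0,0],-0.45],[[0,0,-0.8],[0,0,0],-0.45]]'

```text
time: 15.05
position: [0.7008, -0.1517, 0.2653]
tool_rot: [0.715, 0.693, -0.062, -0.064]
contact_force: [0.3, -0.3, 1.3]
finger_gap: 0.274
gripper_force: 0.0
```

```bash
python3 - <<'E'
from h import *
p,r,s=st()
D=down(CY-.8)
T=np.array([.55,.03,.25])
c=plan(p+(T-p)/2,down(CY-.75)); plan(T,down(JY),1,c)
E
```

```text
shift [ 0.589 -0.504  0.143] turn [-0.053 -0.023 -0.261]
  shift [0.783 0.076 0.051] turn [ 0.     0.    -0.273]
```

>>> jog_arm --moves '[[[0.589,-0.504,0.1],[-0.053,-0.023,-0.261],0],[[0.589,-0.504,0.1],[-0.053,-0.023,-0.261],0],[[0.589,-0.504,0.1],[-0.053,-0.023,-0.261],0],[[0.589,-0.504,0.1],[-0.053,-0.023,-0.261],0],[[0.589,-0.504,0.1],[-0.053,-0.023,-0.261],0],[[0.589,-0.504,0.1],[-0.053,-0.023,-0.261],0],[[0.589,-0.504,0.1],[-0.053,-0.023,-0.261],0],[[0.589,-0.504,0.1],[-0.053,-0.023,-0.261],0]]'

```text
time: 15.85
position: [0.6268, -0.0613, 0.2641]
tool_rot: [0.381, 0.924, -0.0, -0.001]
contact_force: [0.5, 0.9, 0.3]
finger_gap: 0.501
gripper_force: 0.0
```

>>> jog_arm --moves '[[[1,0.6,-0.05],[0,0,-0.273],0],[[1,0.6,-0.05],[0,0,-0.273],0],[[1,0.6,-0.05],[0,0,-0.273],0],[[1,0.6,-0.05],[0,0,-0.273],0],[[1,0.6,-0.05],[0,0,-0.273],0],[[1,0.6,-0.05],[0,0,-0.273],0],[[1,0.6,-0.05],[0,0,-0.273],0],[[1,0.6,-0.05],[0,0,-0.273],0]]'

```text
time: 16.65
position: [0.5841, 0.1082, 0.2719]
tool_rot: [-0.037, 0.999, 0.0, -0.0]
contact_force: [0.2, -0.2, -0.0]
finger_gap: 0.5
gripper_force: 0.0
```

```bash
cat >> h.py <<'E'
def pins(fn=None):
    s=snap('top');H=hsv(s)
    m=((H[...,0]>8)&(H[...,0]<20)&(H[...,1]>200)&(H[...,2]>150)).astype(np.uint8);m[:170]=0;m[260:]=0;m[:,:255]=0;m[:,355:]=0
    n,l,stt,c=cv2.connectedComponentsWithStats(m)
    Ri=R.from_euler('z',-CY)
    for i in range(1,n):
        if stt[i,4]<15: continue
        q=np.argwhere(l==i)[:,::-1];P=onz(s,q,.028)
        r=cv2.minAreaRect((P[:,:2]*1000).astype(np.float32))
        print('pin px',np.round(c[i],1),stt[i,4],'world',np.round(P.mean(0),4),'case',np.round(Ri.apply(P.mean(0)-CO)*1000,1),'rect',np.round(r[0],1),np.round(r[1],1),round(r[2],1),'z',np.round(np.median(atdepth(s,q)[:,2]),4))
    if fn: cv2.imwrite('pics/'+fn,cv2.resize(s['frame'][150:260,250:360,::-1],None,fx=5,fy=5,interpolation=cv2.INTER_CUBIC))
    return s
E
python3 - <<'E'
from h import *
print(st()[0],st()[2]['qpos']);pins('pins1.png')
E
```

```text
[0.58412716 0.10818351 0.27190263] [-0.31787094  0.30172032  0.08152815  1.68597241 -0.02662783  1.15534612
  1.41519408]
```

View pics/pins1.png

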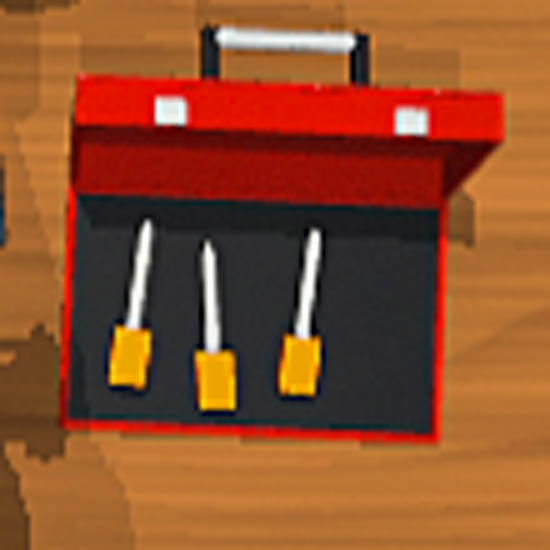

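The crop shows the open cover on its stop and three pins with heads at (131,357), (215,380) and (300,365), noses away from the robot and slightly yawed. No fourth pin is there. I widen the hue band, as the heads are a yellower orange.

```bash
sed -i 's/(H\[...,0\]>8)&(H\[...,0\]<20)&(H\[...,1\]>200)&(H\[...,2\]>150)/(H[...,0]>14)\&(H[...,0]<32)\&(H[...,1]>150)\&(H[...,2]>150)/' h.py
cat >> h.py <<'E'
def shanks(s):
    H=hsv(s);m=((H[...,1]<60)&(H[...,2]>130)).astype(np.uint8);m[:192]=0;m[240:]=0;m[:,:265]=0;m[:,340:]=0
    n,l,stt,c=cv2.connectedComponentsWithStats(m)
    for i in range(1,n):
        if stt[i,4]<8: continue
        P=onz(s,np.argwhere(l==i)[:,::-1],.019)[:,:2]
        v=cv2.fitLine((P*1000).astype(np.float32),cv2.DIST_L2,0,.01,.01).ravel();v=v*np.sign(v[0])
        e=P.mean(0);print('shank',np.round(e,4),'yaw',np.round(np.arctan2(v[1],v[0]),3),'len',np.round(np.ptp(P[:,0]),3))
E
python3 - <<'E'
from h import *
shanks(pins())
E
```

```text
pin px [262.3 175.6] 15 world [ 0.6361 -0.02    0.028 ] case [114.  128.7  28. ] rect [638.  -15.7] [32.5 12.9] 0.5 z -0.0015
pin px [351.4 173.6] 16 world [ 0.6452 -0.3096  0.028 ] case [ 132.4 -160.5   28. ] rect [ 644.  -309.8] [ 3.3 26.1] 89.9 z -0.0018
pin px [261.4 199.6] 47 world [ 0.5582 -0.0176  0.028 ] case [ 36.2 128.7  28. ] rect [557.1 -16.3] [109.8   6.5] 0.5 z -0.0015
pin px [339.6 219.5] 61 world [ 0.4963 -0.2708  0.028 ] case [ -17.7 -126.5   28. ] rect [ 496.3 -272.4] [  9.  132.5] 88.2 z -0.0012
pin px [275.5 220.9] 83 world [ 0.49   -0.0635  0.028 ] case [-30.6  80.5  28. ] rect [489.8 -63.6] [23.4 36. ] 79.2 z 0.0264
pin px [309.5 222.8] 82 world [ 0.4849 -0.1736  0.028 ] case [-32.2 -29.6  28. ] rect [ 485.8 -173.4] [35.5 22.6] 0.2 z 0.026
pin px [292.9 225.6] 83 world [ 0.4754 -0.1197  0.028 ] case [-43.4  23.9  28. ] rect [ 475.7 -118.6] [35.4 22.6] 0.4 z 0.0252
pin px [271.5 237.4] 16 world [ 0.437  -0.0512  0.028 ] case [-83.9  91.2  28. ] rect [437.3 -51.2] [48.4  2.9] 84.8 z -0.0013
pin px [308.5 238.8] 70 world [ 0.4334 -0.1704  0.028 ] case [-83.8 -28.1  28. ] rect [ 432.1 -165.7] [168.    7.8] 88.0 z -0.0016
shank [ 0.5409 -0.0701] yaw -0.129 len 0.068
shank [ 0.5377 -0.1799] yaw -0.131 len 0.068
shank [ 0.5248 -0.1167] yaw 0.047 len 0.071
```

```bash
cat >> h.py <<'E'
def pick(hx,hy,yaw,calls=2):
    g=np.array([hx,hy,0])+R.from_euler('z',yaw).apply([-.005,0,0])
    c=plan([g[0],g[1],.10],down(yaw),calls);plan([g[0],g[1],.0145],down(yaw),1,c)
E
python3 - <<'E'
from h import *
pick(.4898,-.0636,-.13)
E
```

```text
shift [ 0.373 -0.544  0.574] turn [0.    0.    0.065]
  shift [ 0.254 -0.608  0.574] turn [0. 0. 0.]
  shift [0.   0.   0.57] turn [0. 0. 0.]
```

>>> jog_arm --moves '[[[0.37,-0.544,0.3],[0,0,0.065],-0.05],[[0.37,-0.544,0.3],[0,0,0.065],-0.05],[[0.37,-0.544,0.574],[0,0,0.065],-0.05],[[0.37,-0.544,0.574],[0,0,0.065],-0.05],[[0.37,-0.544,0.574],[0,0,0.065],-0.05],[[0.37,-0.544,0.574],[0,0,0.065],-0.05],[[0.37,-0.544,0.574],[0,0,0.065],-0.05],[[0.37,-0.544,0.574],[0,0,0.065],-0.05]]'

```text
time: 17.55
position: [0.5362, 0.0236, 0.1875]
tool_rot: [0.063, 0.998, 0.001, 0.001]
contact_force: [-0.0, 0.2, 0.4]
finger_gap: 0.478
gripper_force: 0.0
```

>>> jog_arm --moves '[[[0.254,-0.608,0.574],[0,0,0],-0.05],[[0.254,-0.608,0.574],[0,0,0],-0.05],[[0.254,-0.608,0.574],[0,0,0],-0.05],[[0.254,-0.608,0.574],[0,0,0],-0.05],[[0.254,-0.608,0.574],[0,0,0],-0.05],[[0.254,-0.608,0.574],[0,0,0],-0.05],[[0.254,-0.608,0.574],[0,0,0],-0.05],[[0.254,-0.608,0.574],[0,0,0],-0.05]]'

```text
time: 18.35
position: [0.4868, -0.062, 0.1008]
tool_rot: [0.063, 0.998, 0.0, 0.001]
contact_force: [0.3, 0.5, 0.2]
finger_gap: 0.478
gripper_force: 0.0
```

```bash
python3 - <<'E'
from h import *
print(st()[0],st()[2]['finger_gap']);pick(.4898,-.0636,-.13,1)
E
```

```text
[ 0.48675973 -0.0620091   0.1007767 ] 0.47822444844839956
  shift [ 0.012 -0.008  0.005] turn [0.    0.001 0.001]
  shift [0.   0.   0.57] turn [0. 0. 0.]
```

>>> jog_arm --moves '[[[0.012,-0.008,0.2],[0,0,0],-0.05],[[0.012,-0.008,0.4],[0,0,0],-0.05],[[0.012,-0.008,0.5],[0,0,0],-0.05],[[0.012,-0.008,0.572],[0,0,0],-0.05],[[0.012,-0.008,0.572],[0,0,0],-0.7],[[0.012,-0.008,0.572],[0,0,0],-0.7],[[0.012,-0.008,0.572],[0,0,0],-0.7],[[0.012,-0.008,0.572],[0,0,0],-0.7]]' --squeeze 40

```text
time: 19.15
position: [0.4845, -0.0638, 0.015]
tool_rot: [0.063, 0.998, 0.0, 0.001]
contact_force: [-0.3, -0.7, 1.1]
finger_gap: 0.271
gripper_force: 40.0
```

>>> jog_arm --moves '[[[0,0,0],[0,0,0],-0.7],[[0,0,0],[0,0,0],-0.7],[[0,0,-0.05],[0,0,0],-0.7],[[0,0,-0.2],[0,0,0],-0.7],[[0,0,-0.4],[0,0,0],-0.7],[[0,0,-0.6],[0,0,0],-0.7],[[0,0,-0.6],[0,0,0],-0.7],[[0,0,-0.6],[0,0,0],-0.7]]'

```text
time: 19.95
position: [0.4835, -0.0638, 0.1045]
tool_rot: [0.064, 0.998, 0.0, 0.0]
contact_force: [0.7, 0.2, -1.6]
finger_gap: 0.272
gripper_force: 40.0
```

```bash
cat >> h.py <<'E'
def toface(hole,gz,calls=2,back=-5):
    """TCP to the insertion start: nose 12 mm short of the face; gz = TCP height minus head centre (m)"""
    y=-82.5+55*hole; p=J(30-88-12+back,y,60);p[2]+=gz
    print('start',p); return plan(p,down(JY),calls)
E
python3 - <<'E'
from h import *
print(st()[0],st()[2]['finger_gap']);toface(3,-.0015,3)
E
```

```text
[ 0.48353355 -0.06380192  0.10448625] 0.2716631841920652
start [0.42012956 0.24624302 0.0585    ]
  shift [0.227 0.666 0.102] turn [ 0.     0.    -0.065]
  shift [0.088 0.698 0.102] turn [0. 0. 0.]
  shift [0.088 0.698 0.102] turn [0. 0. 0.]
```

>>> jog_arm --moves '[[[0.1,0.2,-0.2],[0,0,-0.065],-0.7],[[0.227,0.666,-0.2],[0,0,-0.065],-0.7],[[0.227,0.666,-0.2],[0,0,-0.065],-0.7],[[0.227,0.666,-0.2],[0,0,-0.065],-0.7],[[0.227,0.666,-0.2],[0,0,-0.065],-0.7],[[0.227,0.666,-0.2],[0,0,-0.065],-0.7],[[0.227,0.666,-0.2],[0,0,-0.065],-0.7],[[0.227,0.666,-0.2],[0,0,-0.065],-0.7]]'

```text
time: 20.75
position: [0.4627, 0.0385, 0.134]
tool_rot: [-0.038, 0.999, -0.0, -0.0]
contact_force: [-0.6, -0.3, -1.7]
finger_gap: 0.274
gripper_force: 40.0
```

>>> jog_arm --moves '[[[0.088,0.698,0],[0,0,0],-0.7],[[0.088,0.698,0],[0,0,0],-0.7],[[0.088,0.698,0],[0,0,0],-0.7],[[0.088,0.698,0],[0,0,0],-0.7],[[0.088,0.698,0],[0,0,0],-0.7],[[0.088,0.698,0],[0,0,0],-0.7],[[0.088,0.698,0],[0,0,0],-0.7],[[0.088,0.698,0],[0,0,0],-0.7]]'

```text
time: 21.55
position: [0.4417, 0.1419, 0.1343]
tool_rot: [-0.038, 0.999, 0.0, 0.0]
contact_force: [-0.4, 0.1, -1.5]
finger_gap: 0.273
gripper_force: 40.0
```

>>> jog_arm --moves '[[[0.088,0.3,0],[0,0,0],-0.7],[[0.088,0.698,0],[0,0,0],-0.7],[[0.088,0.698,0],[0,0,0],-0.7],[[0.088,0.698,0.15],[0,0,0],-0.7],[[0.088,0.698,0.3],[0,0,0],-0.7],[[0.088,0.698,0.45],[0,0,0],-0.7],[[0.088,0.698,0.5],[0,0,0],-0.7],[[0.088,0.698,0.5],[0,0,0],-0.7]]'

```text
time: 22.35
position: [0.4199, 0.2456, 0.0585]
tool_rot: [-0.038, 0.999, -0.001, -0.001]
contact_force: [-0.2, 1.2, -1.9]
finger_gap: 0.268
gripper_force: 40.0
```

```bash
python3 - <<'E'
from h import *
p,r,s=st();print(s['finger_gap'],p);toface(3,-.0015,1)
s=snap('top')
H=hsv(s);m=((H[...,0]>14)&(H[...,0]<32)&(H[...,1]>150)&(H[...,2]>150)).astype(np.uint8)
cv2.imwrite('pics/ins1.png',cv2.resize(s['frame'][170:260,150:260,::-1],None,fx=6,fy=6,interpolation=cv2.INTER_CUBIC))
E
```

```text
0.26831284968161473 [0.41991402 0.24556153 0.05852754]
start [0.42012956 0.24624302 0.0585    ]
  shift [-0.002  0.004  0.   ] turn [-0. -0.  0.]
```

View pics/ins1.png

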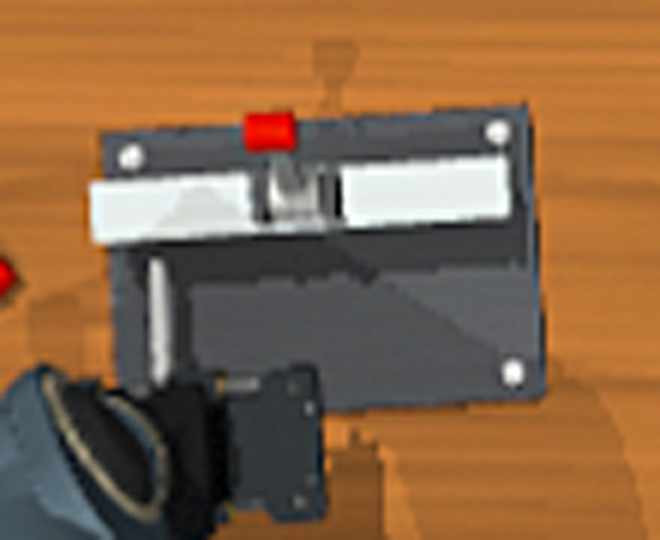

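The crop shows the pin held straight at the block: nose tip near crop (155,260), block end at (90,210), lever up at (270,130).

```bash
python3 - <<'E'
from h import *
s=snap('top')
H=hsv(s);m=((H[...,1]<60)&(H[...,2]>110)).astype(np.uint8);m[:213]=0;m[235:]=0;m[:,:172]=0;m[:,185:]=0
P=onz(s,np.argwhere(m)[:,::-1],.063);Q=R.from_euler('z',-JY).apply(P-JO)*1e3
print(len(P),Q.min(0),Q.max(0),Q.mean(0),cv2.fitLine(Q[:,:2].astype(np.float32),cv2.DIST_L2,0,.01,.01).ravel())
# re-measure the block ends in the same picture at z .088
w=((H[...,1]<60)&(H[...,2]>150)).astype(np.uint8)
for b in((160,192,189,214),(210,190,240,212)):
    x0,y0,x1,y1=b;k=np.zeros_like(w);k[y0:y1,x0:x1]=w[y0:y1,x0:x1]
    Z=R.from_euler('z',-JY).apply(onz(s,np.argwhere(k)[:,::-1],.088)-JO)*1e3;print(np.round(Z.min(0),1),np.round(Z.max(0),1))
E
```

```text
57 [-44.47101356  78.16467441  63.        ] [18.39664469 87.62650238 63.        ] [-14.16857764  82.83407187  63.        ] [ 9.9975550e-01 -2.2111863e-02 -1.4168577e+01  8.2834068e+01]
[29.2 35.7 88. ] [ 77.9 108.6  88. ]
[  29.1 -107.7   88. ] [ 77.6 -30.6  88. ]
```

>>> jog_arm --moves '[[[-0.04,0,0],[0,0,0],-0.7],[[-0.08,0,0],[0,0,0],-0.7],[[-0.12,0,0],[0,0,0],-0.7],[[-0.16,0,0],[0,0,0],-0.7],[[-0.2,0,0],[0,0,0],-0.7],[[-0.24,0,0],[0,0,0],-0.7],[[-0.28,0,0],[0,0,0],-0.7],[[-0.28,0,0],[0,0,0],-0.7]]'

```text
time: 23.25
position: [0.4633, 0.2496, 0.0594]
tool_rot: [-0.038, 0.999, 0.0, 0.001]
contact_force: [0.2, 0.4, -0.5]
finger_gap: 0.272
gripper_force: 40.0
```

>>> jog_arm --moves '[[[-0.05,0,0],[0,0,0],-0.7],[[-0.1,0,0],[0,0,0],-0.7],[[-0.15,0,0],[0,0,0],-0.7],[[-0.2,0,0],[0,0,0],-0.7],[[-0.24,0,0],[0,0,0],-0.7],[[-0.26,0,0],[0,0,0],-0.7],[[-0.275,0,0],[0,0,0],-0.7],[[-0.285,0,0],[0,0,0],-0.7]]'

```text
time: 24.05
position: [0.5015, 0.2525, 0.0588]
tool_rot: [-0.039, 0.999, -0.001, -0.003]
contact_force: [-9.4, -0.2, 3.9]
finger_gap: 0.268
gripper_force: 40.0
```

>>> jog_arm --moves '[[[-0.02,0,0],[0,0,0],-0.7],[[-0.03,0,0],[0,0,0],-0.7],[[0,0,0],[0,0,0],-0.05],[[0,0,0],[0,0,0],-0.05],[[0,0,0],[0,0,0],-0.05],[[0,0,-0.2],[0,0,0],-0.05],[[0.1,0,-0.4],[0,0,0],-0.05],[[0.1,0,-0.5],[0,0,0],-0.05]]'

```text
time: 24.85
position: [0.4901, 0.2523, 0.1368]
tool_rot: [-0.039, 0.999, 0.001, 0.002]
contact_force: [0.4, 0.6, -0.4]
finger_gap: 0.472
gripper_force: 0.0
```

```bash
cat >> h.py <<'E'
def homes():
    s=snap('top');H=hsv(s)
    m=((H[...,0]>14)&(H[...,0]<32)&(H[...,1]>150)&(H[...,2]>150)).astype(np.uint8);m[:195]=0;m[225:]=0;m[:,:155]=0;m[:,250:]=0
    n,l,stt,c=cv2.connectedComponentsWithStats(m)
    for i in range(1,n):
        if stt[i,4]<20: continue
        Z=R.from_euler('z',-JY).apply(onz(s,np.argwhere(l==i)[:,::-1],.072)-JO)*1e3
        print('head jig x',np.round(np.percentile(Z[:,0],[3,97]),1),'y',np.round(Z[:,1].mean(),1),stt[i,4])
E
python3 - <<'E'
from h import *
print(st()[0]);homes();shanks(pins());
E
```

```text
[0.49013429 0.25228915 0.1368047 ]
pin px [351.7 174.1] 19 world [ 0.6436 -0.3104  0.028 ] case [ 130.9 -161.3   28. ] rect [ 644.  -313.1] [ 9.8 26.1] 89.9 z -0.0009
pin px [262.3 214.5] 105 world [ 0.5104 -0.0209  0.028 ] case [-11.6 123.8  28. ] rect [516.8 -19.8] [183.8  50.3] 15.7 z -0.0016
pin px [339.7 223.6] 57 world [ 0.4828 -0.2713  0.028 ] case [ -31.1 -127.3   28. ] rect [ 479.9 -276.6] [ 18.5 100. ] 88.2 z -0.0017
pin px [309.5 222.8] 82 world [ 0.4849 -0.1736  0.028 ] case [-32.2 -29.6  28. ] rect [ 485.8 -173.4] [35.5 22.6] 0.2 z 0.0264
pin px [292.9 225.6] 83 world [ 0.4754 -0.1197  0.028 ] case [-43.4  23.9  28. ] rect [ 475.7 -118.6] [35.4 22.6] 0.4 z 0.0256
pin px [297.8 238.4] 40 world [ 0.4342 -0.136   0.028 ] case [-84.    6.3  28. ] rect [ 430.8 -131.8] [ 9.6 93.5] 0.4 z -0.0004
pin px [325.  239.5] 34 world [ 0.4314 -0.2238  0.028 ] case [-84.  -81.5  28. ] rect [ 429.8 -222.2] [ 6.4 74.4] 0.3 z -0.0012
shank [ 0.5371 -0.1799] yaw -0.125 len 0.068
shank [ 0.5248 -0.1167] yaw 0.047 len 0.071
```

```bash
python3 - <<'E'
from h import *
pick(.4756,-.1194,.05,3)
E
```

```text
shift [ 0.111 -0.821  0.079] turn [0.001 0.002 0.009]
  shift [ 0.089 -0.824  0.082] turn [0. 0. 0.]
  shift [ 0.089 -0.824  0.082] turn [0. 0. 0.]
  shift [0.   0.   0.57] turn [0. 0. 0.]
```

>>> jog_arm --moves '[[[0.11,-0.82,0],[0,0,0.009],-0.05],[[0.11,-0.82,0],[0,0,0.009],-0.05],[[0.11,-0.82,0],[0,0,0.009],-0.05],[[0.11,-0.82,0],[0,0,0.009],-0.05],[[0.11,-0.82,0],[0,0,0.009],-0.05],[[0.11,-0.82,0],[0,0,0.009],-0.05],[[0.11,-0.82,0],[0,0,0.009],-0.05],[[0.11,-0.82,0],[0,0,0.009],-0.05]]'

```text
time: 25.75
position: [0.4828, 0.1289, 0.1341]
tool_rot: [-0.025, 1.0, 0.0, 0.0]
contact_force: [0.5, 0.0, 0.1]
finger_gap: 0.477
gripper_force: 0.0
```

>>> jog_arm --moves '[[[0.089,-0.824,0],[0,0,0],-0.05],[[0.089,-0.824,0],[0,0,0],-0.05],[[0.089,-0.824,0],[0,0,0],-0.05],[[0.089,-0.824,0],[0,0,0],-0.05],[[0.089,-0.824,0],[0,0,0],-0.05],[[0.089,-0.824,0],[0,0,0],-0.05],[[0.089,-0.824,0],[0,0,0],-0.05],[[0.089,-0.824,0],[0,0,0],-0.05]]'

```text
time: 26.55
position: [0.4756, 0.0048, 0.1342]
tool_rot: [-0.026, 1.0, 0.0, 0.0]
contact_force: [0.9, -0.2, -0.8]
finger_gap: 0.475
gripper_force: 0.0
```

>>> jog_arm --moves '[[[0.089,-0.824,0.24],[0,0,0],-0.05],[[0.089,-0.824,0.24],[0,0,0],-0.05],[[0.089,-0.824,0.24],[0,0,0],-0.05],[[0.089,-0.824,0.24],[0,0,0],-0.05],[[0.089,-0.824,0.24],[0,0,0],-0.05],[[0.089,-0.824,0.24],[0,0,0],-0.05],[[0.089,-0.824,0.24],[0,0,0],-0.05],[[0.089,-0.824,0.24],[0,0,0],-0.05]]'

```text
time: 27.35
position: [0.4686, -0.1193, 0.0985]
tool_rot: [-0.026, 1.0, 0.0, 0.001]
contact_force: [0.3, -0.1, -0.2]
finger_gap: 0.47
gripper_force: 0.0
```

```bash
python3 - <<'E'
from h import *
print(st()[0]);homes();pick(.4756,-.1194,.05,1)
E
```

```text
[ 0.46861221 -0.11925362  0.09850631]
head jig x [-6.6 25. ] y 82.9 86
  shift [-0.014 -0.002 -0.01 ] turn [0. 0. 0.]
  shift [0.   0.   0.57] turn [0. 0. 0.]
```

>>> jog_arm --moves '[[[-0.014,0,0.2],[0,0,0],-0.05],[[-0.014,0,0.4],[0,0,0],-0.05],[[-0.014,0,0.5],[0,0,0],-0.05],[[-0.014,0,0.56],[0,0,0],-0.05],[[-0.014,0,0.56],[0,0,0],-0.7],[[-0.014,0,0.56],[0,0,0],-0.7],[[-0.014,0,0.56],[0,0,0],-0.7],[[-0.014,0,0.56],[0,0,0],-0.7]]' --squeeze 40

```text
time: 28.2
position: [0.471, -0.1204, 0.015]
tool_rot: [-0.024, 1.0, 0.0, 0.001]
contact_force: [0.3, 0.3, 2.1]
finger_gap: 0.269
gripper_force: 40.0
```

>>> jog_arm --moves '[[[0,0,0],[0,0,0],-0.7],[[0,0,0],[0,0,0],-0.7],[[0,0,-0.05],[0,0,0],-0.7],[[0,0,-0.2],[0,0,0],-0.7],[[0,0,-0.4],[0,0,0],-0.7],[[0,0,-0.6],[0,0,0],-0.7],[[0,0,-0.8],[0,0,0],-0.7],[[0,0,-0.8],[0,0,0],-0.7]]'

```text
time: 29.0
position: [0.4727, -0.1209, 0.138]
tool_rot: [-0.024, 1.0, -0.0, 0.004]
contact_force: [1.1, -0.3, -0.8]
finger_gap: 0.272
gripper_force: 40.0
```

```bash
python3 - <<'E'
from h import *
print(st()[0],st()[2]['finger_gap']);toface(2,-.0015,3)
E
```

```text
[ 0.47267153 -0.12092438  0.13796398] 0.27212517142503656
start [0.42432199 0.19140304 0.0585    ]
  shift [0.075 0.699 0.175] turn [-0.     0.003 -0.009]
  shift [0.054 0.7   0.177] turn [0. 0. 0.]
  shift [0.054 0.7   0.177] turn [0. 0. 0.]
```

>>> jog_arm --moves '[[[0.075,0.7,0],[0,0,-0.009],-0.7],[[0.075,0.7,0],[0,0,-0.009],-0.7],[[0.075,0.7,0],[0,0,-0.009],-0.7],[[0.075,0.7,0],[0,0,-0.009],-0.7],[[0.075,0.7,0],[0,0,-0.009],-0.7],[[0.075,0.7,0],[0,0,-0.009],-0.7],[[0.075,0.7,0],[0,0,-0.009],-0.7],[[0.075,0.7,0],[0,0,-0.009],-0.7]]'

```text
time: 29.8
position: [0.454, -0.0169, 0.1341]
tool_rot: [-0.038, 0.999, 0.0, 0.0]
contact_force: [-0.4, -0.2, -1.7]
finger_gap: 0.274
gripper_force: 40.0
```

>>> jog_arm --moves '[[[0.054,0.7,0],[0,0,0],-0.7],[[0.054,0.7,0],[0,0,0],-0.7],[[0.054,0.7,0],[0,0,0],-0.7],[[0.054,0.7,0],[0,0,0],-0.7],[[0.054,0.7,0],[0,0,0],-0.7],[[0.054,0.7,0],[0,0,0],-0.7],[[0.054,0.7,0],[0,0,0],-0.7],[[0.054,0.7,0],[0,0,0],-0.7]]'

```text
time: 30.6
position: [0.4379, 0.0871, 0.1343]
tool_rot: [-0.038, 0.999, 0.0, 0.0]
contact_force: [-0.3, -0.8, -1.9]
finger_gap: 0.273
gripper_force: 40.0
```

>>> jog_arm --moves '[[[0.054,0.3,0],[0,0,0],-0.7],[[0.054,0.7,0],[0,0,0],-0.7],[[0.054,0.7,0],[0,0,0],-0.7],[[0.054,0.7,0.15],[0,0,0],-0.7],[[0.054,0.7,0.3],[0,0,0],-0.7],[[0.054,0.7,0.45],[0,0,0],-0.7],[[0.054,0.7,0.53],[0,0,0],-0.7],[[0.054,0.7,0.53],[0,0,0],-0.7]]'

```text
time: 31.4
position: [0.4208, 0.1912, 0.0535]
tool_rot: [-0.038, 0.999, -0.001, -0.001]
contact_force: [-0.6, -0.4, -1.2]
finger_gap: 0.273
gripper_force: 40.0
```

```bash
python3 - <<'E'
from h import *
print(st()[0],st()[2]['finger_gap']);toface(2,-.0015,1)
s=snap('top')
H=hsv(s);m=((H[...,1]<60)&(H[...,2]>110)).astype(np.uint8);m[:211]=0;m[235:]=0;m[:,:187]=0;m[:,203:]=0
Q=R.from_euler('z',-JY).apply(onz(s,np.argwhere(m)[:,::-1],.063)-JO)*1e3
print(len(Q),Q.min(0),Q.max(0),Q.mean(0))
E
```

```text
[0.42080926 0.19121879 0.05349364] 0.2729143341738789
start [0.42432199 0.19140304 0.0585    ]
  shift [-0.023 -0.001 -0.033] turn [-0.    -0.001  0.   ]
58 [-51.08634463  23.05265337  63.        ] [14.63863068 34.04683537 63.        ] [-19.2937358   27.66702167  63.        ]
```

>>> jog_arm --moves '[[[0,0,-0.033],[0,0,0],-0.7],[[-0.03,0,-0.033],[0,0,0],-0.7],[[-0.07,0,-0.033],[0,0,0],-0.7],[[-0.11,0,-0.033],[0,0,0],-0.7],[[-0.15,0,-0.033],[0,0,0],-0.7],[[-0.2,0,-0.033],[0,0,0],-0.7],[[-0.25,0,-0.033],[0,0,0],-0.7],[[-0.3,0,-0.033],[0,0,0],-0.7]]'

```text
time: 32.25
position: [0.4673, 0.1956, 0.0597]
tool_rot: [-0.038, 0.999, 0.0, 0.0]
contact_force: [0.2, 0.6, -1.6]
finger_gap: 0.272
gripper_force: 40.0
```

>>> jog_arm --moves '[[[-0.05,0,0],[0,0,0],-0.7],[[-0.1,0,0],[0,0,0],-0.7],[[-0.15,0,0],[0,0,0],-0.7],[[-0.2,0,0],[0,0,0],-0.7],[[-0.24,0,0],[0,0,0],-0.7],[[-0.26,0,0],[0,0,0],-0.7],[[-0.275,0,0],[0,0,0],-0.7],[[-0.285,0,0],[0,0,0],-0.7]]'

```text
time: 33.05
position: [0.5068, 0.1986, 0.0594]
tool_rot: [-0.039, 0.999, -0.0, -0.002]
contact_force: [-7.8, -1.1, 2.3]
finger_gap: 0.273
gripper_force: 40.0
```

>>> jog_arm --moves '[[[-0.02,0,0],[0,0,0],-0.7],[[-0.03,0,0],[0,0,0],-0.7],[[0,0,0],[0,0,0],-0.05],[[0,0,0],[0,0,0],-0.05],[[0,0,0],[0,0,0],-0.05],[[0,0,-0.2],[0,0,0],-0.05],[[0.1,0,-0.4],[0,0,0],-0.05],[[0.1,0,-0.5],[0,0,0],-0.05]]'

```text
time: 33.85
position: [0.4945, 0.1981, 0.1372]
tool_rot: [-0.039, 0.999, 0.001, 0.002]
contact_force: [-0.6, -0.2, 0.3]
finger_gap: 0.473
gripper_force: 0.0
```

```bash
python3 - <<'E'
from h import *
print(st()[0]);shanks(pins('pins2.png'));pick(.4853,-.1735,-.12,3)
E
```

```text
[0.49453349 0.19813467 0.13720252]
pin px [262.1 214.2] 95 world [ 0.5113 -0.0203  0.028 ] case [-10.7 124.4  28. ] rect [516.8 -18.1] [182.1  40.9] 12.2 z -0.0015
pin px [339.8 219.2] 66 world [ 0.4971 -0.2716  0.028 ] case [ -16.8 -127.2   28. ] rect [ 497.7 -274.9] [ 13.9 129.4] 88.2 z -0.0009
pin px [309.5 222.8] 82 world [ 0.4849 -0.1736  0.028 ] case [-32.2 -29.6  28. ] rect [ 485.8 -173.4] [35.5 22.6] 0.2 z 0.0259
pin px [310.7 238.9] 78 world [ 0.433  -0.1778  0.028 ] case [-83.9 -35.5  28. ] rect [ 431.8 -170.6] [177.7   8. ] 88.0 z -0.0017
shank [ 0.5371 -0.1799] yaw -0.125 len 0.068
  shift [ 0.1   -0.821  0.084] turn [0.001 0.002 0.063]
  shift [-0.063 -0.824  0.087] turn [0. 0. 0.]
  shift [-0.063 -0.824  0.087] turn [0. 0. 0.]
  shift [0.   0.   0.57] turn [0. 0. 0.]
```

>>> jog_arm --moves '[[[0.1,-0.82,0],[0,0,0.063],-0.05],[[0.1,-0.82,0],[0,0,0.063],-0.05],[[0.1,-0.82,0],[0,0,0.063],-0.05],[[0.1,-0.82,0],[0,0,0.063],-0.05],[[0.1,-0.82,0],[0,0,0.063],-0.05],[[0.1,-0.82,0],[0,0,0.063],-0.05],[[0.1,-0.82,0],[0,0,0.063],-0.05],[[0.1,-0.82,0],[0,0,0.063],-0.05]]'

```text
time: 34.7
position: [0.4887, 0.075, 0.1346]
tool_rot: [0.059, 0.998, 0.0, 0.0]
contact_force: [0.1, -0.6, 0.7]
finger_gap: 0.477
gripper_force: 0.0
```

>>> jog_arm --moves '[[[-0.063,-0.824,0],[0,0,0],-0.05],[[-0.063,-0.824,0],[0,0,0],-0.05],[[-0.063,-0.824,0],[0,0,0],-0.05],[[-0.063,-0.824,0],[0,0,0],-0.05],[[-0.063,-0.824,0],[0,0,0],-0.05],[[-0.063,-0.824,0],[0,0,0],-0.05],[[-0.063,-0.824,0],[0,0,0],-0.05],[[-0.063,-0.824,0],[0,0,0],-0.05]]'

```text
time: 35.5
position: [0.4833, -0.0487, 0.1347]
tool_rot: [0.059, 0.998, 0.0, 0.0]
contact_force: [-0.6, 0.1, 0.0]
finger_gap: 0.473
gripper_force: 0.0
```

>>> jog_arm --moves '[[[-0.063,-0.824,0.24],[0,0,0],-0.05],[[-0.063,-0.824,0.24],[0,0,0],-0.05],[[-0.063,-0.824,0.24],[0,0,0],-0.05],[[-0.063,-0.824,0.24],[0,0,0],-0.05],[[-0.063,-0.824,0.24],[0,0,0],-0.05],[[-0.063,-0.824,0.24],[0,0,0],-0.05],[[-0.063,-0.824,0.24],[0,0,0],-0.05],[[-0.063,-0.824,0.24],[0,0,0],-0.05]]'

```text
time: 36.3
position: [0.4781, -0.1726, 0.099]
tool_rot: [0.059, 0.998, 0.0, 0.001]
contact_force: [-0.0, 1.0, -0.4]
finger_gap: 0.477
gripper_force: 0.0
```

```bash
python3 - <<'E'
from h import *
print(st()[0]);homes();pick(.4853,-.1735,-.12,1)
E
```

```text
[ 0.47809053 -0.17255059  0.09896381]
head jig x [-6.6 25. ] y 82.7 85
head jig x [-7.2 24.4] y 27.8 85
  shift [-0.015  0.001 -0.007] turn [0. 0. 0.]
  shift [0.   0.   0.57] turn [0. 0. 0.]
```

>>> jog_arm --moves '[[[-0.015,0,0.2],[0,0,0],-0.05],[[-0.015,0,0.4],[0,0,0],-0.05],[[-0.015,0,0.5],[0,0,0],-0.05],[[-0.015,0,0.562],[0,0,0],-0.05],[[-0.015,0,0.562],[0,0,0],-0.7],[[-0.015,0,0.562],[0,0,0],-0.7],[[-0.015,0,0.562],[0,0,0],-0.7],[[-0.015,0,0.562],[0,0,0],-0.7]]' --squeeze 40

```text
time: 37.15
position: [0.4806, -0.1741, 0.0152]
tool_rot: [0.06, 0.998, 0.0, 0.001]
contact_force: [0.1, -0.1, 2.0]
finger_gap: 0.272
gripper_force: 40.0
```

>>> jog_arm --moves '[[[0,0,0],[0,0,0],-0.7],[[0,0,0],[0,0,0],-0.7],[[0,0,-0.05],[0,0,0],-0.7],[[0,0,-0.2],[0,0,0],-0.7],[[0,0,-0.4],[0,0,0],-0.7],[[0,0,-0.6],[0,0,0],-0.7],[[0,0,-0.8],[0,0,0],-0.7],[[0,0,-0.8],[0,0,0],-0.7]]'

```text
time: 37.95
position: [0.4822, -0.1749, 0.1383]
tool_rot: [0.06, 0.998, -0.001, 0.004]
contact_force: [0.2, 0.7, -0.3]
finger_gap: 0.272
gripper_force: 40.0
```

```bash
python3 - <<'E'
from h import *
print(st()[0],st()[2]['finger_gap']);toface(1,-.0015,3)
E
```

```text
[ 0.48220471 -0.17488375  0.13825612] 0.27232270940408004
start [0.42851442 0.13656306 0.0585    ]
  shift [0.203 0.673 0.175] turn [-0.     0.003 -0.063]
  shift [0.066 0.699 0.177] turn [0. 0. 0.]
  shift [0.066 0.699 0.177] turn [0. 0. 0.]
```

>>> jog_arm --moves '[[[0.2,0.673,0],[0,0,-0.063],-0.7],[[0.2,0.673,0],[0,0,-0.063],-0.7],[[0.2,0.673,0],[0,0,-0.063],-0.7],[[0.2,0.673,0],[0,0,-0.063],-0.7],[[0.2,0.673,0],[0,0,-0.063],-0.7],[[0.2,0.673,0],[0,0,-0.063],-0.7],[[0.2,0.673,0],[0,0,-0.063],-0.7],[[0.2,0.673,0],[0,0,-0.063],-0.7]]'

```text
time: 38.75
position: [0.4622, -0.0711, 0.1342]
tool_rot: [-0.038, 0.999, 0.0, 0.0]
contact_force: [-0.8, 0.2, -1.9]
finger_gap: 0.271
gripper_force: 40.0
```

>>> jog_arm --moves '[[[0.066,0.7,0],[0,0,0],-0.7],[[0.066,0.7,0],[0,0,0],-0.7],[[0.066,0.7,0],[0,0,0],-0.7],[[0.066,0.7,0],[0,0,0],-0.7],[[0.066,0.7,0],[0,0,0],-0.7],[[0.066,0.7,0],[0,0,0],-0.7],[[0.066,0.7,0],[0,0,0],-0.7],[[0.066,0.7,0],[0,0,0],-0.7]]'

```text
time: 39.55
position: [0.4444, 0.0328, 0.1344]
tool_rot: [-0.038, 0.999, 0.0, 0.0]
contact_force: [-1.1, 0.2, -1.0]
finger_gap: 0.269
gripper_force: 40.0
```

>>> jog_arm --moves '[[[0.045,0.3,0],[0,0,0],-0.7],[[0.045,0.7,0],[0,0,0],-0.7],[[0.045,0.7,0],[0,0,0],-0.7],[[0.045,0.7,0.15],[0,0,0],-0.7],[[0.045,0.7,0.3],[0,0,0],-0.7],[[0.045,0.7,0.45],[0,0,0],-0.7],[[0.045,0.7,0.5],[0,0,0],-0.7],[[0.045,0.7,0.5],[0,0,0],-0.7]]'

```text
time: 40.35
position: [0.429, 0.1372, 0.0587]
tool_rot: [-0.038, 0.999, -0.0, -0.001]
contact_force: [0.2, -0.9, -0.9]
finger_gap: 0.27
gripper_force: 40.0
```

```bash
python3 - <<'E'
from h import *
print(st()[0],st()[2]['finger_gap']);toface(1,-.0015,1)
s=snap('top')
H=hsv(s);m=((H[...,1]<60)&(H[...,2]>110)).astype(np.uint8);m[:211]=0;m[232:]=0;m[:,:204]=0;m[:,219:]=0
Q=R.from_euler('z',-JY).apply(onz(s,np.argwhere(m)[:,::-1],.063)-JO)*1e3
print(len(Q),Q.min(0),Q.max(0),Q.mean(0))
E
```

```text
[0.42903502 0.13719111 0.05866343] 0.27048108310446123
start [0.42851442 0.13656306 0.0585    ]
  shift [ 0.004 -0.004  0.001] turn [-0.    -0.001  0.   ]
57 [-45.64058911 -30.51512982  63.        ] [ 17.3458209  -21.89990546  63.        ] [-14.26182441 -26.34358452  63.        ]
```

>>> jog_arm --moves '[[[-0.04,-0.004,0],[0,0,0],-0.7],[[-0.08,-0.004,0],[0,0,0],-0.7],[[-0.12,-0.004,0],[0,0,0],-0.7],[[-0.16,-0.004,0],[0,0,0],-0.7],[[-0.2,-0.004,0],[0,0,0],-0.7],[[-0.24,-0.004,0],[0,0,0],-0.7],[[-0.28,-0.004,0],[0,0,0],-0.7],[[-0.28,-0.004,0],[0,0,0],-0.7]]'

```text
time: 41.2
position: [0.4725, 0.1407, 0.0595]
tool_rot: [-0.038, 0.999, 0.0, 0.001]
contact_force: [-0.0, -0.2, -1.3]
finger_gap: 0.274
gripper_force: 40.0
```

>>> jog_arm --moves '[[[-0.05,0,0],[0,0,0],-0.7],[[-0.1,0,0],[0,0,0],-0.7],[[-0.15,0,0],[0,0,0],-0.7],[[-0.2,0,0],[0,0,0],-0.7],[[-0.24,0,0],[0,0,0],-0.7],[[-0.26,0,0],[0,0,0],-0.7],[[-0.275,0,0],[0,0,0],-0.7],[[-0.285,0,0],[0,0,0],-0.7]]'

```text
time: 42.0
position: [0.5103, 0.1434, 0.0588]
tool_rot: [-0.039, 0.999, -0.001, -0.004]
contact_force: [-9.7, -0.8, 5.8]
finger_gap: 0.273
gripper_force: 40.0
```

>>> jog_arm --moves '[[[-0.02,0,0],[0,0,0],-0.7],[[-0.03,0,0],[0,0,0],-0.7],[[0,0,0],[0,0,0],-0.05],[[0,0,0],[0,0,0],-0.05],[[0,0,0],[0,0,0],-0.05],[[0,0,-0.2],[0,0,0],-0.05],[[0.1,0,-0.4],[0,0,0],-0.05],[[0.1,0,-0.6],[0,0,0],-0.05]]'

```text
time: 42.8
position: [0.4981, 0.1425, 0.1504]
tool_rot: [-0.039, 0.999, 0.0, -0.0]
contact_force: [0.9, 0.6, -0.4]
finger_gap: 0.47
gripper_force: 0.0
```

>>> jog_arm --moves '[[[0,0,-0.2],[0,0,0],0],[[0,0,-0.4],[0,0,0],0],[[0,0,-0.6],[0,0,0],0],[[0,0,-0.8],[0,0,0],0],[[0,0,-0.8],[0,0,0],0],[[0,0,-0.8],[0,0,0],0],[[0,0,-0.8],[0,0,0],0],[[0,0,-0.8],[0,0,0],0]]'

```text
time: 43.6
position: [0.4984, 0.1424, 0.2682]
tool_rot: [-0.039, 0.999, -0.0, -0.001]
contact_force: [-0.0, 0.8, 0.3]
finger_gap: 0.5
gripper_force: 0.0
```

```bash
python3 - <<'E'
from h import *
print(st()[0]);homes();pins()
g=J(48+80*np.cos(1.2),0,100+80*np.sin(1.2))
c=plan([g[0],g[1],.26],down(JY));plan([g[0],g[1],.1635],down(JY),1,c)
s=snap('top');cv2.imwrite('pics/chk.png',cv2.resize(s['frame'][150:260,150:360,::-1],None,fx=3.8,fy=3.8,interpolation=cv2.INTER_CUBIC))
E
```

```text
[0.49844487 0.14235966 0.26817478]
pin px [262.5 175.4] 15 world [ 0.6367 -0.0206  0.028 ] case [114.7 128.1  28. ] rect [638.  -17.3] [32.5  9.7] 0.5 z -0.0026
pin px [351.6 173.9] 17 world [ 0.6443 -0.3103  0.028 ] case [ 131.6 -161.2   28. ] rect [ 643.9 -313.1] [ 9.8 26.1] 89.9 z -0.0018
pin px [261.7 193.5] 30 world [ 0.5782 -0.0184  0.028 ] case [ 56.1 128.4  28. ] rect [582.9 -17.7] [64.7  3.2] 0.5 z -0.0003
pin px [339.5 219.1] 60 world [ 0.4974 -0.2706  0.028 ] case [ -16.5 -126.2   28. ] rect [ 496.2 -271.3] [  6.8 132.4] 88.2 z -0.002
pin px [260.3 219.8] 46 world [ 0.4933 -0.0148  0.028 ] case [-28.9 129.4  28. ] rect [499. -12.] [90.1  9.7] 0.5 z -0.0007
pin px [268.9 237.3] 21 world [ 0.4371 -0.0426  0.028 ] case [-84.2  99.7  28. ] rect [437.8 -39.4] [52.2  9.3] 75.3 z -0.0022
pin px [310.2 238.9] 74 world [ 0.4331 -0.176   0.028 ] case [-83.9 -33.7  28. ] rect [ 432.2 -169. ] [168.1   7.4] 88.0 z -0.0019
  shift [-0.544  0.179  0.056] turn [-0. -0.  0.]
  shift [0.    0.    0.643] turn [0. 0. 0.]
```

View pics/chk.png

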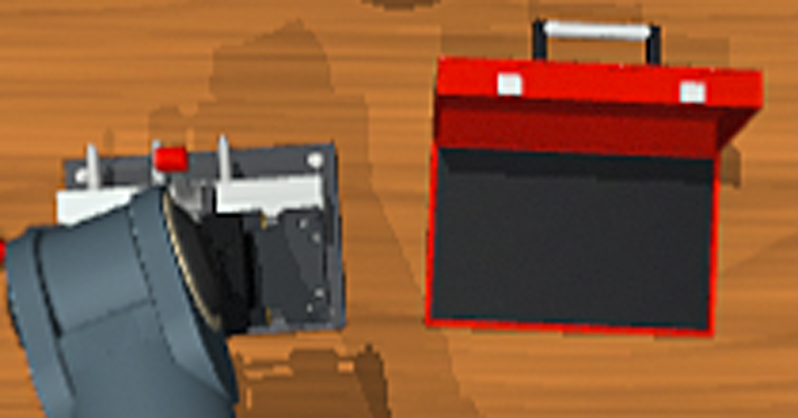

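The crop shows the empty case, cover open, and pin noses protruding from the block's far side at (92,160) and (222,155). The gripper hides the heads, so I move over the lever and check them from there.

>>> jog_arm --moves '[[[-0.25,0.179,0],[0,0,0],0],[[-0.544,0.179,0],[0,0,0],0],[[-0.544,0.179,0],[0,0,0],0],[[-0.544,0.179,0],[0,0,0],0],[[-0.544,0.179,0],[0,0,0],0],[[-0.544,0.179,0],[0,0,0],0],[[-0.544,0.179,0],[0,0,0],0],[[-0.544,0.179,0],[0,0,0],0]]'

```text
time: 44.55
position: [0.5779, 0.1756, 0.27]
tool_rot: [-0.039, 0.999, 0.0, 0.001]
contact_force: [1.1, 0.4, -0.2]
finger_gap: 0.496
gripper_force: 0.0
```

```bash
python3 - <<'E'
from h import *
homes()
g=J(48+80*np.cos(1.2),0,100+80*np.sin(1.2))
plan([g[0],g[1],.1635],down(JY))
s=snap('scene');cv2.imwrite('pics/chk2.png',cv2.resize(s['frame'][110:210,260:400,::-1],None,fx=5,fy=5,interpolation=cv2.INTER_CUBIC))
# lever lowering rows from 1.2
for a in list(np.linspace(1.125,0,16))+[-.04]:
    d=80*np.array([np.cos(a)-np.cos(1.2),0,np.sin(a)-np.sin(1.2)]);print(round(a,3),np.round([-d[0]/150,-d[2]/150],3))
E
```

```text
head jig x [-4.7 24.2] y -26.8 76
  shift [ 0.001 -0.001  0.71 ] turn [0. 0. 0.]
1.125 [-0.037  0.016]
1.05 [-0.072  0.034]
0.975 [-0.106  0.056]
0.9 [-0.138  0.079]
0.825 [-0.169  0.105]
0.75 [-0.197  0.134]
0.675 [-0.223  0.164]
0.6 [-0.247  0.196]
0.525 [-0.268  0.23 ]
0.45 [-0.287  0.265]
0.375 [-0.303  0.302]
0.3 [-0.316  0.339]
0.225 [-0.327  0.378]
0.15 [-0.334  0.417]
0.075 [-0.339  0.457]
0.0 [-0.34   0.497]
-0.04 [-0.34   0.518]
```

View pics/chk2.png

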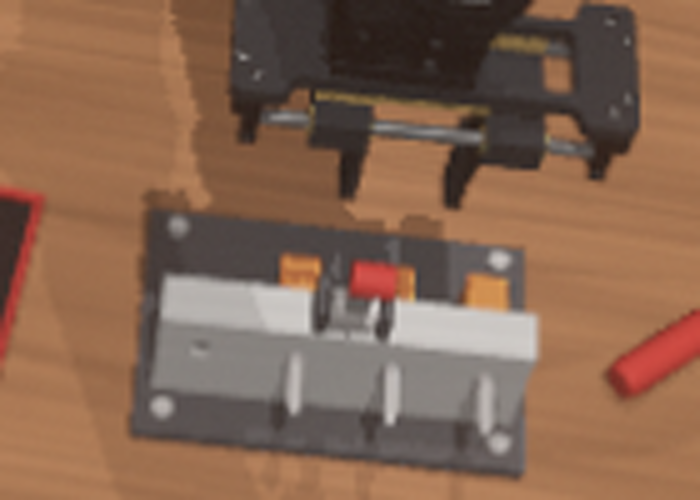

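The crop shows all three pins seated, with heads flush at the near face and equal noses at (293,385), (392,392) and (485,402). The red grip is at (375,278). Now I grip the lever and lower it.

>>> jog_arm --moves '[[[0,0,0.25],[0,0,0],0],[[0,0,0.5],[0,0,0],0],[[0,0,0.65],[0,0,0],0],[[0,0,0.705],[0,0,0],0],[[0,0,0.705],[0,0,0],-0.7],[[0,0,0.705],[0,0,0],-0.7],[[0,0,0.705],[0,0,0],-0.7],[[0,0,0.705],[0,0,0],-0.7]]' --squeeze 15

```text
time: 45.45
position: [0.5794, 0.1758, 0.1655]
tool_rot: [-0.038, 0.999, 0.0, 0.002]
contact_force: [0.8, -1.3, 3.4]
finger_gap: 0.275
gripper_force: 15.0
```

>>> jog_arm --moves '[[[0,0,0],[0,0,0],-0.7],[[0,0,0],[0,0,0],-0.7],[[0,0,0],[0,0,0],-0.7],[[0,0,0],[0,0,0],-0.7],[[-0.037,0,0.016],[0,0,0],-0.7],[[-0.072,0,0.034],[0,0,0],-0.7],[[-0.106,0,0.056],[0,0,0],-0.7],[[-0.138,0,0.079],[0,0,0],-0.7]]'

```text
time: 46.25
position: [0.5997, 0.1773, 0.1527]
tool_rot: [-0.038, 0.999, 0.0, 0.001]
contact_force: [-0.5, -1.6, 4.7]
finger_gap: 0.273
gripper_force: 15.0
```

>>> jog_arm --moves '[[[-0.031,0,0.026],[0,0,0],-0.7],[[-0.059,0,0.055],[0,0,0],-0.7],[[-0.085,0,0.085],[0,0,0],-0.7],[[-0.109,0,0.117],[0,0,0],-0.7],[[-0.13,0,0.151],[0,0,0],-0.7],[[-0.149,0,0.186],[0,0,0],-0.7],[[-0.165,0,0.223],[0,0,0],-0.7],[[-0.178,0,0.26],[0,0,0],-0.7]]'

```text
time: 47.05
position: [0.6254, 0.1791, 0.1121]
tool_rot: [-0.039, 0.999, -0.0, -0.0]
contact_force: [-0.8, -1.5, 2.8]
finger_gap: 0.278
gripper_force: 15.0
```

>>> jog_arm --moves '[[[-0.011,0,0.039],[0,0,0],-0.7],[[-0.018,0,0.078],[0,0,0],-0.7],[[-0.023,0,0.118],[0,0,0],-0.7],[[-0.024,0,0.158],[0,0,0],-0.7],[[-0.024,0,0.18],[0,0,0],-0.7],[[-0.024,0,0.2],[0,0,0],-0.7],[[-0.024,0,0.21],[0,0,0],-0.7],[[-0.024,0,0.21],[0,0,0],-0.7]]'

```text
time: 47.85
position: [0.6295, 0.1795, 0.0844]
tool_rot: [-0.038, 0.999, 0.0, 0.001]
contact_force: [-7.4, -4.1, 19.3]
finger_gap: 0.271
gripper_force: 15.0
```

>>> jog_arm --moves '[[[0,0,-0.03],[0,0,0],0],[[0,0,-0.03],[0,0,0],0],[[0,0,-0.03],[0,0,0],0],[[0,0,-0.03],[0,0,0],0],[[0,0,-0.2],[0,0,0],0],[[0,0,-0.4],[0,0,0],0],[[0,0,-0.4],[0,0,0],-1],[[0,0,-0.4],[0,0,0],-1]]'

```text
time: 48.65
position: [0.6293, 0.1798, 0.1416]
tool_rot: [-0.039, 0.999, 0.0, 0.001]
contact_force: [-0.7, 0.0, -1.2]
finger_gap: 0.393
gripper_force: 0.0
```

>>> jog_arm --moves '[[[0,0,0],[0,0,0],-1],[[0,0,0],[0,0,0],-1],[[0,0,0],[0,0,0],-1],[[0,0,0],[0,0,0],-1],[[0,0,0],[0,0,0],-1],[[0,0,0],[0,0,0],-1],[[0,0,0],[0,0,0],-1],[[0,0,0],[0,0,0],-1]]'

```text
time: 49.45
position: [0.6292, 0.1796, 0.1415]
tool_rot: [-0.039, 0.999, 0.0, 0.0]
contact_force: [0.4, -0.4, -0.0]
finger_gap: 0.009
gripper_force: 0.0
```

>>> jog_arm --moves '[[[0,0,0.06],[0,0,0],-1],[[0,0,0.11],[0,0,0],-1],[[0,0,0.14],[0,0,0],-1],[[0,0,0.16],[0,0,0],-1],[[0,0,0.175],[0,0,0],-1],[[0,0,0.185],[0,0,0],-1],[[0,0,0.19],[0,0,0],-1],[[0,0,0.19],[0,0,0],-1]]'

```text
time: 50.25
position: [0.6288, 0.1795, 0.1174]
tool_rot: [-0.038, 0.999, 0.0, -0.0]
contact_force: [-10.5, -3.0, 24.4]
finger_gap: 0.005
gripper_force: 12.1
```

>>> jog_arm --moves '[[[0,0,-0.2],[0,0,0],-1],[[0,0,-0.4],[0,0,0],-1],[[0,0,-0.6],[0,0,0],-1],[[0,0,-0.8],[0,0,0],-1],[[0,0,-1],[0,0,0],-1],[[0,0,-1],[0,0,0],-1],[[0,0,-1],[0,0,0],-1],[[0,0,-1],[0,0,0],-1]]'

```text
time: 51.05
position: [0.6283, 0.1794, 0.2613]
tool_rot: [-0.039, 0.999, -0.0, -0.001]
contact_force: [0.0, 0.7, 0.2]
finger_gap: 0.005
gripper_force: 0.0
```

>>> jog_arm --moves '[[[-0.3,0,-0.2],[0,0,0],-1],[[-0.6,0,-0.2],[0,0,0],-1],[[-0.9,0,-0.2],[0,0,0],-1],[[-0.9,0,-0.2],[0,0,0],-1],[[-0.9,0,-0.2],[0,0,0],-1],[[-0.9,0,-0.2],[0,0,0],-1],[[-0.9,0,-0.2],[0,0,0],-1],[[-0.9,0,-0.2],[0,0,0],-1]]'

```text
time: 51.85
position: [0.7629, 0.1901, 0.2944]
tool_rot: [-0.039, 0.999, 0.0, 0.001]
contact_force: [-0.4, -0.2, -0.9]
finger_gap: 0.006
gripper_force: 0.0
```

```bash
python3 - <<'E'
from h import *
print(st()[0])
s=snap('scene','final.png');homes()
H=hsv(s)
red=(((H[...,0]<8)|(H[...,0]>172))&(H[...,1]>150)&(H[...,2]>60));red[:,:315]=0;red[:180]=0;red[205:]=0;red[:,350:]=0
a=atdepth(s,np.argwhere(red)[:,::-1]);print('grip',len(a),np.argwhere(red).mean(0)[::-1],np.median(a,0))
E
```

```text
[0.76291679 0.19014399 0.29435086]
grip 16 [327.0625 193.8125] [0.63140718 0.1697716  0.10921329]
```

View pics/final.png

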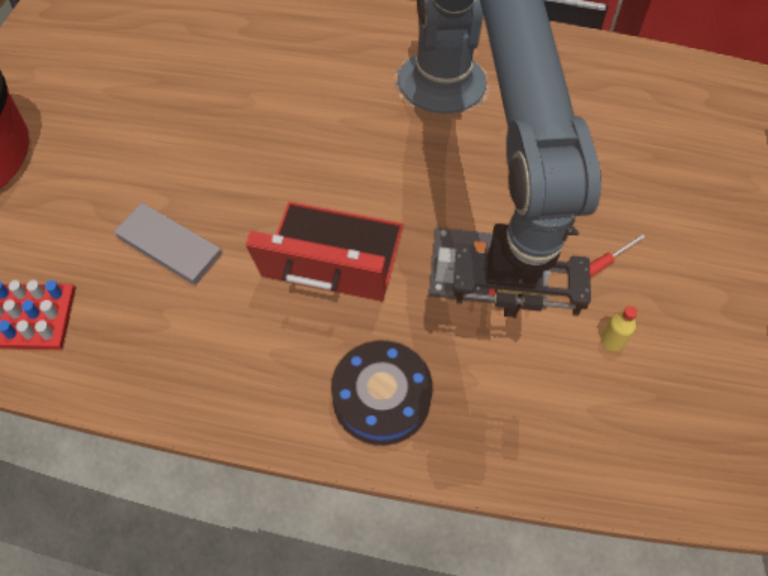

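The picture shows the cover open on its stop and the other items in place. The lever was pressed to its stop at the expected grip height, but the arm hides the heads, so I move it aside for one last check.

>>> jog_arm --moves '[[[0.5,-1,0],[0,0,0],-1],[[0.5,-1,0],[0,0,0],-1],[[0.5,-1,0],[0,0,0],-1],[[0.5,-1,0],[0,0,0],-1],[[0.5,-1,0],[0,0,0],-1],[[0.5,-1,0],[0,0,0],-1],[[0.5,-1,0],[0,0,0],-1],[[0.5,-1,0],[0,0,0],-1]]'

```text
time: 52.75
position: [0.7007, 0.0372, 0.2926]
tool_rot: [-0.04, 0.999, 0.001, 0.0]
contact_force: [0.1, 0.1, -0.4]
finger_gap: 0.006
gripper_force: 0.0
```

>>> jog_arm --moves '[[[0.5,-1,0],[0,0,0],-1],[[0.5,-1,0],[0,0,0],-1],[[0.5,-1,0],[0,0,0],-1],[[0.5,-1,0],[0,0,0],-1],[[0.5,-1,0],[0,0,0],-1],[[0.5,-1,0],[0,0,0],-1],[[0.5,-1,0],[0,0,0],-1],[[0.5,-1,0],[0,0,0],-1]]'

```text
time: 53.55
position: [0.6381, -0.118, 0.2926]
tool_rot: [-0.04, 0.999, 0.001, 0.0]
contact_force: [-0.0, 0.4, -0.5]
finger_gap: 0.005
gripper_force: 0.0
```

```bash
python3 - <<'E'
from h import *
homes()
s=snap('top');H=hsv(s)
red=(((H[...,0]<8)|(H[...,0]>172))&(H[...,1]>150)&(H[...,2]>60));red[:,:185]=0;red[:165]=0;red[205:]=0;red[:,210:]=0
p=np.argwhere(red)[:,::-1];print('grip px',p.mean(0),np.median(atdepth(s,p),0))
E
```

```text
head jig x [-7.6 24.2] y -26.8 81
head jig x [-6.6 25. ] y 82.7 85
head jig x [-7.2 24.4] y 27.8 85
grip px [197.32608696 175.63043478] [0.62757175 0.17961378 0.10581453]
```

```bash
python3 -c "
from cell import manip
print(manip.close_job())"
```

```text
the job is handed in; nothing more can be done
None
```

The job is handed in: the cover is resting open on its stop, all three pins in the case are home in holes 1–3 with their heads against the block, and the lever is lowered and pressed against its stop (the grip slackened once while raising it; I re-gripped).

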